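# Stand up and square a row of jaw blanks, then hang the keeper

### The job

Push the four leaning jaw blanks upright in their rack, so that they stand square and tight together against the backstop. Then hang the yellow keeper over the middle of the rack's cross bar, one leg on each side, and let go of it, with the row still standing square and the other things on the bench left where they are.

Things in the scene. Friction and masses are not known exactly. Their poses are not given: they have to be found in the camera images.
- rack: grey rack fixed to the bench. Origin on the bench under the middle of its cross bar; x along the row to the backstop (roughly to the robot's left), y along the bar, z up. Floor 12 mm above the bench, x = -80 to 105 mm, 100 mm wide; a 40 mm long, 226 mm wide foot under the bar. Guide strips beside the row: inner faces at y = -38 and 38 mm, tops at z = 24 mm
- rack_bar (a point): middle of the rack's round steel cross bar (axis), 175 mm above the bench; bar along rack y, 12 mm thick, on two 16 x 14 mm posts 104 mm to either side, tops at 187 mm. It is above the row's open end, 34 mm short of the home row's outer face: a tool pushing the row home must come tilted, leaning away from the backstop, and reach in under it
- rack_stop (a point): foot of the backstop's face, on the rack floor at rack x = 90 mm, z = 12 mm. The backstop is an upright steel wall 100 mm wide, top 112 mm above the bench
- jaw1: aluminium jaw blank 1 of 4, counted from the backstop: plate 14 (x) x 70 (y) x 90 mm (z), 0.15 to 0.3 kg; origin at the centre of its foot. Starts leaning 20 to 40 degrees, top towards the backstop, foot drawn out. Home: upright, origin at rack x = 83, z = 12 mm. Lightly oiled: the row slides when pushed low on the outer face of blank 4 (10 to 20 N); upright blanks stand alone
- jaw2: aluminium jaw blank 2 of 4, counted from the backstop: plate 14 (x) x 70 (y) x 90 mm (z), 0.15 to 0.3 kg; origin at the centre of its foot. Starts leaning 20 to 40 degrees, top towards the backstop, foot drawn out. Home: upright, origin at rack x = 69, z = 12 mm. Lightly oiled: the row slides when pushed low on the outer face of blank 4 (10 to 20 N); upright blanks stand alone
- jaw3: aluminium jaw blank 3 of 4, counted from the backstop: plate 14 (x) x 70 (y) x 90 mm (z), 0.15 to 0.3 kg; origin at the centre of its foot. Starts leaning 20 to 40 degrees, top towards the backstop, foot drawn out. Home: upright, origin at rack x = 55, z = 12 mm. Lightly oiled: the row slides when pushed low on the outer face of blank 4 (10 to 20 N); upright blanks stand alone
- jaw4: aluminium jaw blank 4 of 4, counted from the backstop: plate 14 (x) x 70 (y) x 90 mm (z), 0.15 to 0.3 kg; origin at the centre of its foot. Starts leaning 20 to 40 degrees, top towards the backstop, foot drawn out. Home: upright, origin at rack x = 41, z = 12 mm. Lightly oiled: the row slides when pushed low on the outer face of blank 4 (10 to 20 N); upright blanks stand alone
- keeper: yellow sheet keeper, an upside-down U, 70 mm wide (y): two 4 mm legs, 22 mm gap between them (x), under a roof whose underside is at z = 100 mm; feet turned out, 46 mm over all. Black block handle on top, 14 (x) x 34 mm (y), z = 104 to 140 mm. 0.15 to 0.26 kg. Origin on the underside, midway between the legs. Starts standing on the bench
- oil_bottle: bystander: white plastic bottle with red cap, 56 mm diameter, 150 mm tall; origin under its centre
- collet: bystander: steel collet standing on end, 40 mm diameter, 44 mm tall; origin under its centre
- insert_box: bystander: closed flat blue plastic box, 50 x 80 x 22 mm; origin under its centre
- wrench: bystander: steel open-ended wrench lying on the bench; origin on its underside
- chip_brush: bystander: hand brush lying on the bench; origin on its underside
- drill_chuck: bystander: dark steel cylinder standing on end, 48 mm diameter, 60 mm tall; origin under its centre
- pin_tray: bystander: small open dark steel tray, 120 x 90 x 30 mm; origin under its centre
Things that resemble listed ones, but are neither listed nor needed, are in the scene too. Of the things that look like the keeper, the largest one is meant.

How it is judged:
By the outcome, as a careful person would: the job done as asked, in the order asked, and still so for the second after the job is handed in, with the robot touching nothing.
It also fails if it takes over 58 s, if anything falls off the work surface, if the arm or the gripper's body presses on something with over 40 N, if the wrist force passes 120 N, or if a joint passes its speed limit or range.

### The arm

A 7-joint arm with a two-finger parallel gripper is mounted at the origin on the work surface. World frame = base frame: x ahead of the robot, y to its left, z up, the work surface at z = 0. Lengths are in m, angles in degrees, forces in N, time in s.
With the tool pointing down it reaches from about 0.425 to 0.875 m from the base axis. Payload 4.7 kg.
Tool frame: the origin (TCP) lies between the finger pads; the fingertips stand 25 mm ahead of it and the grasp point (between the pads) lies 6 mm ahead of it (env.tip_reach is the distance from the TCP to the fingertips, in m); z points along the fingers, y is the direction in which the jaws open and shut (so a half turn about z gives the same grasp; the last joint's range is limited). The gripper opens to 87 mm and grips with 3 to 60 N. Pads are 19 mm wide; open, the fingers measure 117 mm over their backs; the gripper's body (75 mm by 190 mm) begins 51 mm behind the grasp point.
Start: joints at [73.688, 18.392, -4.016, 83.108, 1.295, 78.541, -3.26], TCP at [0.191, -0.621, 0.248] pointing down, gripper open.
Joint ranges: [-163.93, 163.93], [-17.29, 119.83], [-79.2, 71.16], [3.27, 140.29], [-89.18, 269.18], [5.43, 117.66], [-154.24, 154.24]. Speed limits (degrees/s): [147.25, 147.25, 180, 180, 180, 180, 180].

### API

Orientations are given as [roll, pitch, yaw] about the fixed x, y, z axes, in that order (R = Rz(yaw) Ry(pitch) Rx(roll)).
In Python, from cell import env, viewer, job gives the robot as it stands.
- The arm moves only by the tool move_arm, never from a script. Its argument "steps" is a list of rows, each a list of 7 numbers: the finger opening in cm, from 0 to 8.7, then the shift along the tool's x, y, z in cm, then the turn, a rotation vector about the tool's x, y, z in rad. In form: [[fingers, tx, ty, tz, wx, wy, wz], ...]. A call has 1 to 5 rows; each row shifts and turns the commanded pose from where the row before left it, along the tool's axes as they then stand; what a row does not reach is not made up. A row lasts 1/12 s, in which the tool goes at most 41.7 mm and 7.16 degrees, less where a joint would pass 70% of its speed; a pose out of reach is approached as far as the arm can. A call is refused whole if a number of a shift passes 4.17 or a number of a turn 0.125, either way. A call with a gripper value outside its range is refused whole. The fingers move at their own pace and stop on an object; "force" is the grip in N (left out, the last holds). Time passes only in rows, so rows that do not move let the fingers close. It gives the time, the measured TCP pose, the force and the opening at its end, in the units of the state.
- env.get_obs(): the state, without advancing time (a new reading comes with each control period).
- viewer.read_camera(name): name is "scene" or "side" or "wrist"; returns a dict with "img" (400x640x3 uint8, red, green, blue), "vfov" (degrees; the focal length in pixels is half the picture's height over the tangent of half this angle, whatever the lens; pixels are square), "cx", "cy" (the principal point, pixels), "k1" (the pictures are not rectified: a ray, as slopes to the right and down, at radius r is drawn at 1 + k1 r^2 times it, then the intrinsics apply), "extrinsics" (4x4, takes a point from world to camera coordinates); the wrist camera has in their place "mount" (4x4, takes a point from camera to tool coordinates, whose origin is the TCP and whose axes are the flange's). Camera axes: x right, y down, z forward; pixel columns grow to the right and rows downward; lengths in m; the calibration is good to about 2 mm. A picture is of the moment at which its call begins: read the wrist's pose just before it. There is no depth.
- job.sign_off(): hands the job in, once; it reports no verdict.
The state is a dict: "time_s": time; "qpos": joint angles; "joint_velocities": joint speeds; "effort": joint torques, N m; "tool_pos": TCP position; "tool_rot": TCP orientation; "force": force on the tool from outside, world axes, zero at the start; "wrist_torque": the same for the moment, N m; "grip_width": finger opening in m.
Only numpy, scipy, OpenCV 4.12 (cv2) and the standard library are available. Lean on these libraries where they do the work, as an engineer would, in place of code of your own. Each camera call takes 0.05 s, during which the arm holds its last target.

## Working session

There is one attempt and no reset: what is moved stays moved. The work goes in short steps, Python scripts to look and compute and a tool call to move; the robot and the scene stay as the last step left them, time stands still between calls to the robot, and variables do not carry over. Pictures are saved under pics/ and viewed, and the job is handed in when it is done.

Besides the shell and the picture viewer there is one more tool, called as name([rows], argument=value, ...), one row to a line, values as JSON. move_arm: Moves the arm, as the interface text tells. Its arguments: {"type":"object","properties":{"steps":{"type":"array"},"force":{"type":"number"}},"required":["steps"]}

```bash
ls; mkdir -p pics; python3 - <<'E'
from cell import env, viewer, job
import cv2, numpy as np
print(env.get_obs())
for n in ["scene","side","wrist"]:
    c=viewer.read_camera(n)
    cv2.imwrite(f"pics/{n}0.png",c["img"][:,:,::-1])
    np.save(f"pics/{n}0.npy",{k:v for k,v in c.items()},allow_pickle=True)
    print(n,{k:(np.round(v,4).tolist() if hasattr(v,'tolist') else v) for k,v in c.items() if k!="img"})
E
```

```text
pics
{'time_s': 0.0, 'qpos': array([73.68697325, 18.43825846, -4.01517121, 83.17449358,  1.29421421,
       78.54240328, -3.25887636]), 'joint_velocities': array([-0.05264337, -0.01157659,  0.03399959,  0.03446745,  0.06547305,
       -0.03024378,  0.10915522]), 'effort': array([ 5.80588294e-04, -4.91288424e+01, -4.03676005e-01, -3.12530673e+01,
       -6.37987931e-02,  4.37390408e-02,  1.95732950e-04]), 'tool_pos': array([ 0.19115541, -0.62071926,  0.24647409]), 'tool_rot': array([-1.79890045e+02,  5.18834492e-03,  1.71233972e+01]), 'force': array([-0.68109029, -0.53667533, -0.17026278]), 'wrist_torque': array([-0.03119961, -0.04096752, -0.03661713]), 'grip_width': 0.08684171595328635}
scene {'vfov': 55.78933250699061, 'cx': 316.5101298116697, 'cy': 205.453200182323, 'k1': -0.08025533970409833, 'extrinsics': [[-0.0212, 0.9996, -0.016, -0.0136], [0.6852, 0.0029, -0.7284, -0.2811], [-0.7281, -0.0265, -0.685, 1.4781], [0.0, 0.0, 0.0, 1.0]]}
side {'vfov': 51.45226081069879, 'cx': 313.3623588696401, 'cy': 195.11116441419404, 'k1': -0.085805432037049, 'extrinsics': [[0.9846, -0.1737, 0.0216, -0.5588], [-0.1015, -0.6672, -0.738, 0.1549], [0.1426, 0.7244, -0.6745, 1.1503], [0.0, 0.0, 0.0, 1.0]]}
wrist {'vfov': 70.54350004166113, 'cx': 321.262447734827, 'cy': 199.1879732730791, 'k1': 0.005567037137276411, 'mount': [[-0.0001, -0.9639, -0.2662, 0.0732], [1.0, -0.0001, 0.0, 0.0008], [-0.0001, -0.2662, 0.9639, -0.1375], [0.0, 0.0, 0.0, 1.0]]}
```

View pics/scene0.png

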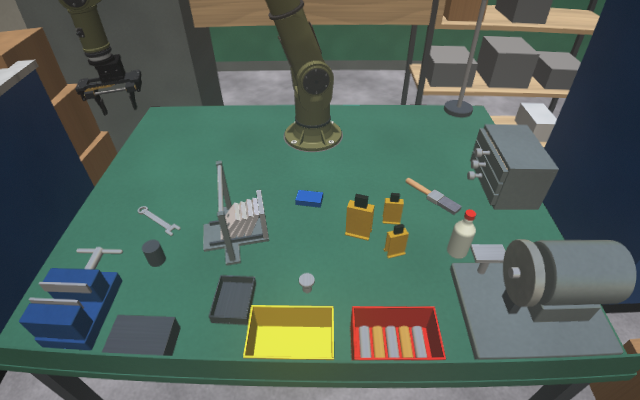

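View pics/side0.png

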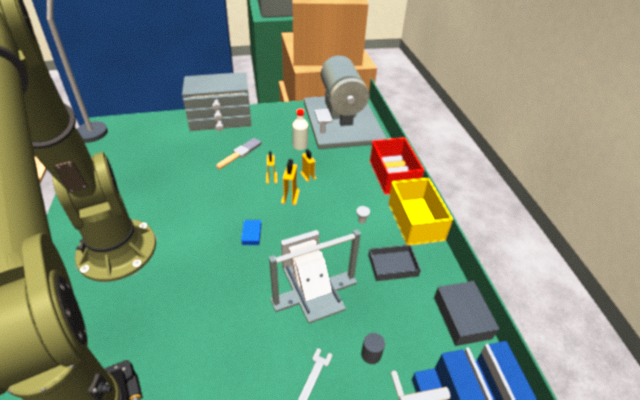

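View pics/wrist0.png

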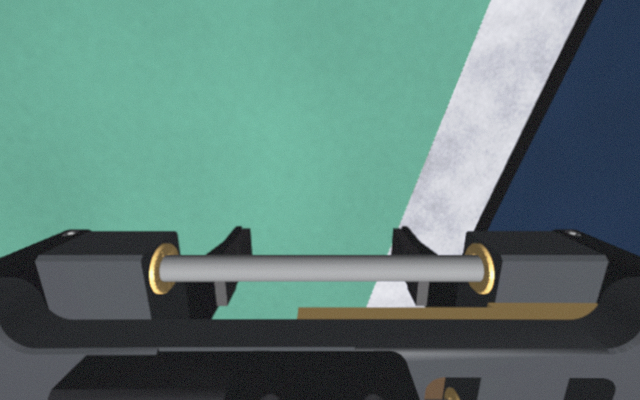

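```bash
cat > h.py <<'E'
import numpy as np, cv2
def load(n): return np.load(f"pics/{n}.npy",allow_pickle=True).item()
def ray(c,u,v,T=None):
    f=200/np.tan(np.radians(c["vfov"]/2))
    d=np.array([(u-c["cx"])/f,(v-c["cy"])/f]); s=d.copy()
    for _ in range(30): s=d/(1+c["k1"]*(s@s))
    E=c["extrinsics"] if T is None else np.linalg.inv(T)
    R,t=E[:3,:3],E[:3,3]
    o=-R.T@t; w=R.T@np.array([*s,1]); return o,w/np.linalg.norm(w)
def plane(c,u,v,z,T=None):
    o,w=ray(c,u,v,T); return o+w*(z-o[2])/w[2]
def tri(*rs):
    A=np.zeros((3,3));b=np.zeros(3)
    for o,w in rs:
        P=np.eye(3)-np.outer(w,w);A+=P;b+=P@o
    x=np.linalg.solve(A,b)
    return x,[float(np.linalg.norm((np.eye(3)-np.outer(w,w))@(x-o))) for o,w in rs]
def proj(c,p,T=None):
    E=c["extrinsics"] if T is None else np.linalg.inv(T)
    q=E[:3,:3]@np.asarray(p)+E[:3,3]; s=q[:2]/q[2]; s=s*(1+c["k1"]*(s@s))
    f=200/np.tan(np.radians(c["vfov"]/2)); return s*f+[c["cx"],c["cy"]]
def toolT(o):
    from scipy.spatial.transform import Rotation as R
    T=np.eye(4);T[:3,:3]=R.from_euler('xyz',o["tool_rot"],degrees=True).as_matrix();T[:3,3]=o["tool_pos"];return T
def crop(name,out,x0,y0,x1,y1,k):
    im=cv2.imread(f"pics/{name}.png")[y0:y1,x0:x1]
    cv2.imwrite(f"pics/{out}.png",cv2.resize(im,None,fx=k,fy=k,interpolation=cv2.INTER_CUBIC))
E
python3 -c "
from h import *
crop('scene0','c1',190,150,290,270,5)
crop('side0','c2',255,215,375,330,5)
crop('scene0','c3',330,180,430,270,6)
crop('side0','c4',250,140,330,215,7)
"
```

```text
(no output)
```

View pics/c1.png

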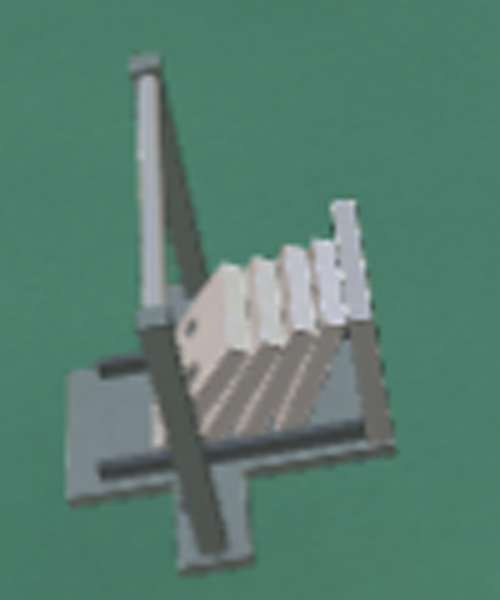

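View pics/c2.png

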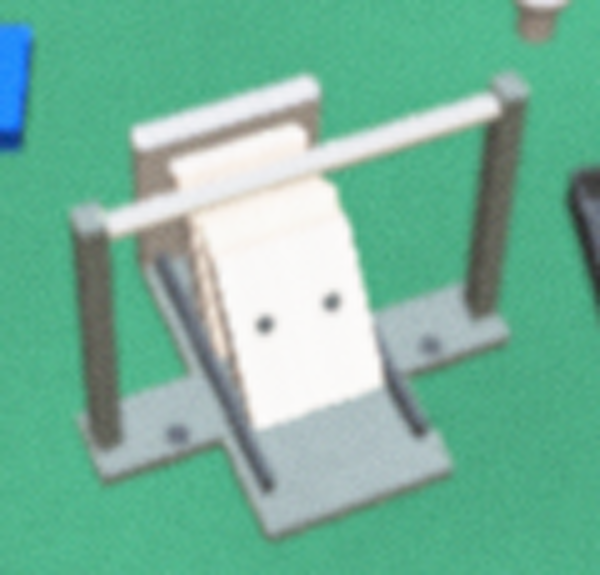

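View pics/c3.png

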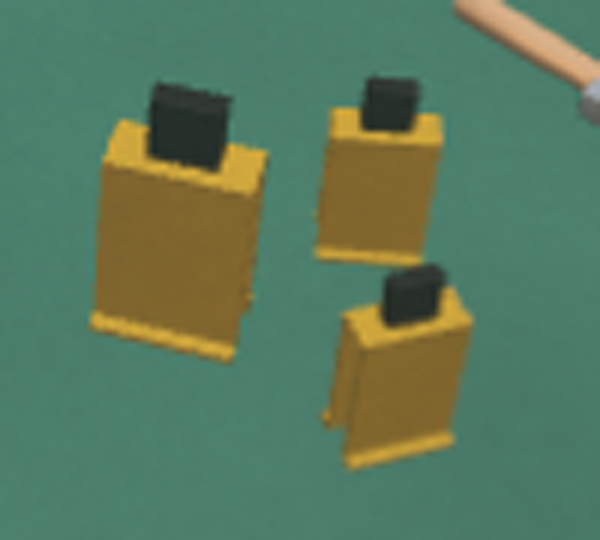

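View pics/c4.png

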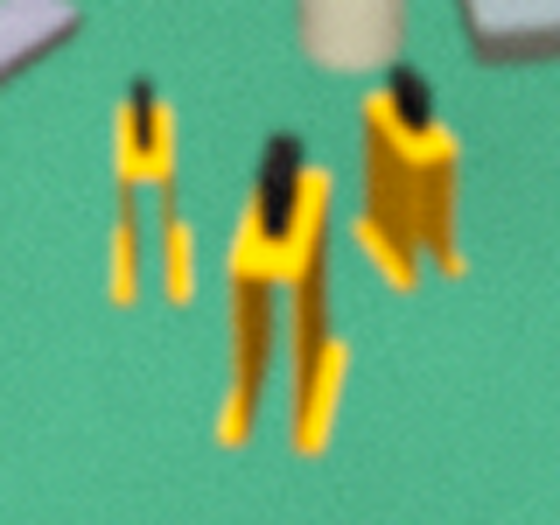

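```bash
cat > m1.py <<'E'
from h import *
S=load('scene0');D=load('side0')
s=lambda x,y:(190+x/5,150+y/5); d=lambda x,y:(255+x/5,215+y/5)
for n,a,b in [("postA top",s(147,67),d(90,217)),("postB top",s(155,315),d(509,86)),("stop top A",s(344,203),d(137,138)),("stop top B",s(361,320),d(315,88)),("floor -80 +x",s(68,498),d(450,465)),]:
    x,r=tri(ray(S,*a),ray(D,*b));print(n,x.round(4),np.round(r,4), plane(S,*a,.187).round(4),plane(D,*b,.187).round(4))
print("floor corners z12 scene",plane(S,*s(68,493),.012),"side",plane(D,*d(450,462),.012),plane(D,*d(275,527),.012))
k=lambda x,y:(330+x/6,180+y/6); kd=lambda x,y:(250+x/7,140+y/7)
print("roof scene",[plane(S,*k(*p),.104).round(4).tolist() for p in [(122,122),(103,160),(255,192),(268,152)]])
print("roof side",[plane(D,*kd(*p),.104).round(4).tolist() for p in [(232,272),(298,276),(330,178),(265,165)]])
print("handle top scene",[plane(S,*k(*p),.14).round(4).tolist() for p in [(157,84),(150,93),(224,106),(231,96)]])
x,r=tri(ray(S,*k(190,94)),ray(D,*kd(283,140)));print("handle top",x,r)
print("feet scene",[plane(S,*k(*p),.0).round(4).tolist() for p in [(92,326),(232,360)]])
for n,p,q,z in [("box",(309,199),(252,232),.02),("drillchuck",(153,245),(373,340),.06),("tray",(234,292),(394,262),.03)]:
    print(n,plane(S,*p,z),plane(D,*q,z))
for n,p in [("kA",(393,197)),("kB",(398,230))]: print(n,plane(S,*p,.11))
E
python3 m1.py
```

```text
postA top [ 0.4311 -0.2443  0.181 ] [0.0014 0.0014] [ 0.4408 -0.242   0.187 ] [ 0.4301 -0.2477  0.187 ]
postB top [ 0.6324 -0.1979  0.1837] [0.0002 0.0002] [ 0.636  -0.1967  0.187 ] [ 0.6313 -0.2006  0.187 ]
stop top A [ 0.4625 -0.1381  0.1079] [0.0012 0.0012] [ 0.555  -0.1169  0.187 ] [ 0.4559 -0.2055  0.187 ]
stop top B [ 0.5572 -0.1169  0.1071] [0.0005 0.0005] [ 0.6388 -0.0977  0.187 ] [ 0.5413 -0.1878  0.187 ]
floor -80 +x [ 0.5975 -0.2877  0.0073] [0.0015 0.0015] [ 0.7493 -0.2117  0.187 ] [ 0.5575 -0.395   0.187 ]
floor corners z12 scene [ 0.59921972 -0.28740256  0.012     ] side [ 0.59600999 -0.28769496  0.012     ] [ 0.50456062 -0.30934606  0.012     ]
roof scene [[0.4997, 0.119, 0.104], [0.5251, 0.1094, 0.104], [0.5455, 0.1761, 0.104], [0.5195, 0.1842, 0.104]]
roof side [[0.4942, 0.1144, 0.104], [0.5216, 0.1077, 0.104], [0.5447, 0.1719, 0.104], [0.5176, 0.1853, 0.104]]
handle top scene [[0.514, 0.1323, 0.14], [0.52, 0.1289, 0.14], [0.5285, 0.1609, 0.14], [0.5219, 0.1645, 0.14]]
handle top [0.52243511 0.14738012 0.1440453 ] [0.002204958474243844, 0.0022049584742439635]
feet scene [[0.5313, 0.108, 0.0], [0.5528, 0.1736, 0.0]]
box [ 0.40230039 -0.00085776  0.02      ] [ 0.38723012 -0.0072989   0.02      ]
drillchuck [ 0.62944246 -0.40764599  0.06      ] [ 0.6277735 -0.4083919  0.06     ]
tray [ 0.7513179  -0.17154225  0.03      ] [ 0.75364103 -0.18384621  0.03      ]
kA [0.49216334 0.23675283 0.11      ]
kB [0.61643262 0.23376982 0.11      ]
```

```bash
cat >> h.py <<'E'
from scipy.spatial.transform import Rotation as Rot
O=np.array([0.5325,-0.2215,0]); YAW=103.
RK=Rot.from_euler('z',YAW,degrees=True).as_matrix()
def rk(p): return RK.T@(np.asarray(p)-O)
def wd(p): return RK@np.asarray(p)+O
def delta(o,pos,R):
    """remaining tool-frame shift (cm) and rotvec (rad) from obs o to pose"""
    T=toolT(o); s=T[:3,:3].T@(np.asarray(pos)-T[:3,3])*100
    w=Rot.from_matrix(T[:3,:3].T@R).as_rotvec(); return s.round(2),w.round(3)
def tilt(th,yaw=YAW):
    return Rot.from_euler('z',yaw,degrees=True).as_matrix()@Rot.from_euler('x',180,degrees=True).as_matrix()@Rot.from_euler('y',th,degrees=True).as_matrix()
E
python3 - <<'E'
from h import *
D=load('side0');S=load('scene0')
d=lambda x,y:(255+x/5,215+y/5);s=lambda x,y:(190+x/5,150+y/5)
for p in [(255,428),(382,388)]: print("foot4",rk(plane(D,*d(*p),.012))*1000)
for p in [(156,445),(200,440),(237,435),(275,430)]: print("foot scene",rk(plane(S,*s(*p),.012))*1000)
for n,q in [("chuck",(.6285,-.408,0))]: print(n,rk(q))
for u,v in [(158,220),(142,210),(174,232)]: print("wrench",rk(plane(S,u,v,.005)))
print(tilt(62))
for n in ("scene0","side0"):
    c=load(n)
    for y in(-104,0,104): print(n,y,proj(c,wd([0,y/1000,.175])).round(1))
E
```

```text
foot4 [-24.0239824  34.7115073  12.       ]
foot4 [-26.41675448 -34.09663893  12.        ]
foot scene [-29.73352092 -24.47953435  12.        ]
foot scene [ -4.83754612 -26.03585715  12.        ]
foot scene [ 16.16213579 -26.7380554   12.        ]
foot scene [ 37.77342099 -27.57104781  12.        ]
chuck [-0.20331532 -0.05158615  0.        ]
wrench [-0.22094316  0.10255884  0.005     ]
wrench [-0.27660865  0.16013574  0.005     ]
wrench [-0.16835424  0.0401617   0.005     ]
[[-1.05608123e-01  9.74370065e-01 -1.98619992e-01]
 [ 4.57439037e-01  2.24951054e-01  8.60317703e-01]
 [ 8.82947593e-01  1.22464680e-16 -4.69471563e-01]]
scene0 -104 [221.6 215.9]
scene0 0 [220.6 188.4]
scene0 104 [219.9 164.8]
side0 -104 [357.1 234.7]
side0 0 [316.7 247.4]
side0 104 [273.6 260.8]
```

```bash
cat >> h.py <<'E'
def rows(o,pos,R,n):
    T=toolT(o);R0=T[:3,:3];p0=T[:3,3];w=Rot.from_matrix(R0.T@R).as_rotvec()/n
    print("start",p0.round(3),"n",n,"w/row",w.round(3),"|deg|",np.degrees(np.linalg.norm(w)).round(2))
    dp=(np.asarray(pos)-p0)/n
    for i in range(n):
        Ri=R0@Rot.from_rotvec(w*i).as_matrix(); print([*(Ri.T@dp*100).round(2).tolist(),*w.round(3).tolist()])
E
python3 - <<'E'
from h import *
from cell import env
o=env.get_obs(); rows(o,wd([-.13,0,.27]),tilt(62),15)
E
```

```text
start [ 0.191 -0.621  0.247] n 15 w/row [ 0.054  0.058 -0.089] |deg| 6.82
[2.9, -1.01, -0.15, 0.054, 0.058, -0.089]
[2.98, -0.75, 0.06, 0.054, 0.058, -0.089]
[3.02, -0.47, 0.27, 0.054, 0.058, -0.089]
[3.03, -0.18, 0.46, 0.054, 0.058, -0.089]
[3.0, 0.12, 0.64, 0.054, 0.058, -0.089]
[2.94, 0.42, 0.79, 0.054, 0.058, -0.089]
[2.84, 0.72, 0.93, 0.054, 0.058, -0.089]
[2.7, 1.02, 1.04, 0.054, 0.058, -0.089]
[2.53, 1.32, 1.13, 0.054, 0.058, -0.089]
[2.34, 1.6, 1.19, 0.054, 0.058, -0.089]
[2.11, 1.86, 1.23, 0.054, 0.058, -0.089]
[1.87, 2.1, 1.24, 0.054, 0.058, -0.089]
[1.6, 2.32, 1.22, 0.054, 0.058, -0.089]
[1.31, 2.52, 1.17, 0.054, 0.058, -0.089]
[1.01, 2.68, 1.1, 0.054, 0.058, -0.089]
```

move_arm([
  [2,2.9,-1.0,-0.15,0.054,0.058,-0.089],
  [2,3.0,-0.75,0.05,0.054,0.058,-0.089],
  [2,3.0,-0.45,0.25,0.054,0.058,-0.089],
  [2,3.0,-0.2,0.45,0.054,0.058,-0.089],
  [2,3.0,0.1,0.65,0.054,0.058,-0.089],
])

```text
time_s: 0.57
tool_pos: [0.3148, -0.5302, 0.256]
tool_rot: [-168.2, -19.5, 41.1]
force: [0.7, -1.6, -0.1]
grip_width: 0.0615
```

move_arm([
  [2,2.9,0.4,0.8,0.054,0.058,-0.089],
  [2,2.85,0.7,0.95,0.054,0.058,-0.089],
  [2,2.7,1.0,1.05,0.054,0.058,-0.089],
  [2,2.55,1.3,1.15,0.054,0.058,-0.089],
  [2,2.35,1.6,1.2,0.054,0.058,-0.089],
])

```text
time_s: 0.98
tool_pos: [0.4378, -0.4391, 0.2633]
tool_rot: [-165.1, -41.9, 65.3]
force: [0.6, -0.9, 0.1]
grip_width: 0.0282
```

```bash
python3 - <<'E'
from h import *
from cell import env
o=env.get_obs(); print(o["time_s"],o["qpos"].round(1),o["force"].round(1)); rows(o,wd([-.13,0,.27]),tilt(62),6)
E
```

```text
0.9833 [ 67.6  41.  -21.   61.3 -17.4 111.5  26.7] [ 0.6 -0.9  0.1]
start [ 0.438 -0.439  0.263] n 6 w/row [ 0.045  0.047 -0.074] |deg| 5.63
[1.74, 1.56, 1.05, 0.045, 0.047, -0.074]
[1.57, 1.73, 1.05, 0.045, 0.047, -0.074]
[1.39, 1.89, 1.04, 0.045, 0.047, -0.074]
[1.2, 2.03, 1.01, 0.045, 0.047, -0.074]
[0.99, 2.16, 0.97, 0.045, 0.047, -0.074]
[0.79, 2.26, 0.91, 0.045, 0.047, -0.074]
```

move_arm([
  [2,1.75,1.55,1.05,0.045,0.047,-0.074],
  [2,1.6,1.7,1.05,0.045,0.047,-0.074],
  [2,1.4,1.9,1.05,0.045,0.047,-0.074],
])

```text
time_s: 1.23
tool_pos: [0.4907, -0.3974, 0.259]
tool_rot: [-166.3, -50.7, 77.1]
force: [0.8, 0.9, -3.0]
grip_width: 0.021
```

```bash
python3 - <<'E'
from h import *
from cell import env
o=env.get_obs(); print(o["time_s"],o["qpos"].round(1),o["force"].round(1)); rows(o,wd([-.13,0,.27]),tilt(62),4)
E
```

```text
1.2333 [ 67.2  50.4 -34.8  54.1 -13.2 117.   25.7] [ 0.8  0.9 -3. ]
start [ 0.491 -0.397  0.259] n 4 w/row [ 0.035  0.041 -0.068] |deg| 4.96
[1.23, 1.66, 0.69, 0.035, 0.041, -0.068]
[1.08, 1.77, 0.67, 0.035, 0.041, -0.068]
[0.93, 1.86, 0.65, 0.035, 0.041, -0.068]
[0.78, 1.94, 0.62, 0.035, 0.041, -0.068]
```

move_arm([
  [2,1.25,1.65,0.7,0.035,0.041,-0.068],
  [2,1.1,1.75,0.65,0.035,0.041,-0.068],
  [2,0.95,1.85,0.65,0.035,0.041,-0.068],
  [2,0.8,1.95,0.6,0.035,0.041,-0.068],
])

```text
time_s: 1.57
tool_pos: [0.5459, -0.3253, 0.2509]
tool_rot: [179.4, -60.2, 100.1]
force: [-0.4, -0.2, -0.2]
grip_width: 0.0202
```

```bash
python3 - <<'E'
from h import *
from cell import env
o=env.get_obs(); print(o["time_s"],o["qpos"].round(1),o["force"].round(1)); print(rk(o["tool_pos"]));rows(o,wd([-.13,0,.27]),tilt(62),4)
E
```

```text
1.5667 [ 68.8  62.7 -60.2  52.   -2.8 117.6  22.9] [-0.4 -0.2 -0.2]
[-0.10411265  0.01027808  0.25092584]
start [ 0.546 -0.325  0.251] n 4 w/row [ 0.014  0.008 -0.006] |deg| 0.96
[0.1, 0.3, -0.78, 0.014, 0.008, -0.006]
[0.1, 0.29, -0.79, 0.014, 0.008, -0.006]
[0.11, 0.28, -0.79, 0.014, 0.008, -0.006]
[0.11, 0.27, -0.79, 0.014, 0.008, -0.006]
```

```bash
python3 - <<'E'
from h import *
from cell import env
o=env.get_obs(); rows(o,wd([-.08,0,.13]),tilt(62),5)
E
```

```text
start [ 0.546 -0.325  0.251] n 5 w/row [ 0.011  0.006 -0.005] |deg| 0.77
[-1.86, 0.16, 1.63, 0.011, 0.006, -0.005]
[-1.87, 0.17, 1.62, 0.011, 0.006, -0.005]
[-1.88, 0.18, 1.6, 0.011, 0.006, -0.005]
[-1.89, 0.19, 1.59, 0.011, 0.006, -0.005]
[-1.9, 0.2, 1.58, 0.011, 0.006, -0.005]
```

move_arm([
  [2,-1.85,0.15,1.6,0.011,0.006,-0.005],
  [2,-1.85,0.2,1.6,0.011,0.006,-0.005],
  [2,-1.9,0.2,1.6,0.011,0.006,-0.005],
  [2,-1.9,0.2,1.6,0.011,0.006,-0.005],
  [2,-1.9,0.2,1.6,0.011,0.006,-0.005],
])

```text
time_s: 1.98
tool_pos: [0.549, -0.301, 0.1268]
tool_rot: [-179.0, -61.7, 102.1]
force: [0.1, -0.2, 0.2]
grip_width: 0.0203
```

```bash
cat > st.py <<'E'
from h import *
from cell import env,viewer
import sys
def state(pos=None,th=62,n=4,yaw=YAW,pic=None):
    o=env.get_obs(); print("t",o["time_s"].__round__(2),"q",o["qpos"].round(1),"F",o["force"].round(1),"rackTCP",rk(o["tool_pos"]).round(4),"rot",o["tool_rot"].round(1))
    if pos is not None: rows(o,wd(pos),tilt(th,yaw),n)
    for nm in (pic or {}):
        o=env.get_obs();c=viewer.read_camera(nm);c["T"]=toolT(o)@c["mount"] if nm=="wrist" else None
        f=nm+pic[nm];cv2.imwrite(f"pics/{f}.png",c["img"][:,:,::-1]);np.save(f"pics/{f}.npy",c,allow_pickle=True)
E
python3 - <<'E'
from st import *
state([-.052,0,.05],62,4,pic={"side":"1","scene":"1"})
crop("side1","c5",220,180,380,300,5);crop("scene1","c6",170,130,290,270,4)
E
```

```text
t 1.98 q [ 67.   69.4 -57.1  56.2   2.2 112.2  29.3] F [ 0.1 -0.2  0.2] rackTCP [-0.0812  0.0018  0.1268] rot [-179.   -61.7  102.1]
start [ 0.549 -0.301  0.127] n 4 w/row [-0.001  0.001 -0.002] |deg| 0.14
[-1.34, 0.06, 1.55, -0.001, 0.001, -0.002]
[-1.35, 0.06, 1.55, -0.001, 0.001, -0.002]
[-1.35, 0.05, 1.55, -0.001, 0.001, -0.002]
[-1.35, 0.05, 1.55, -0.001, 0.001, -0.002]
```

View pics/side1.png

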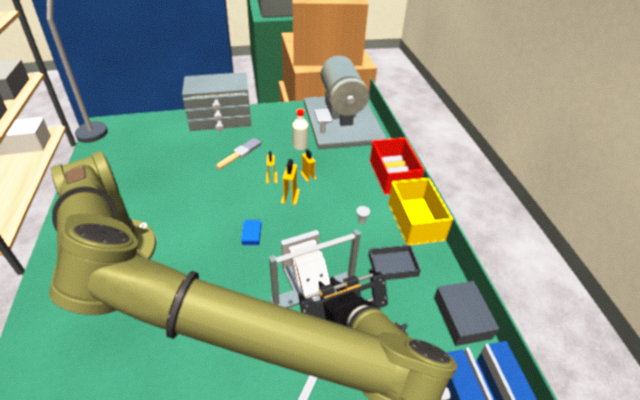

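View pics/c6.png

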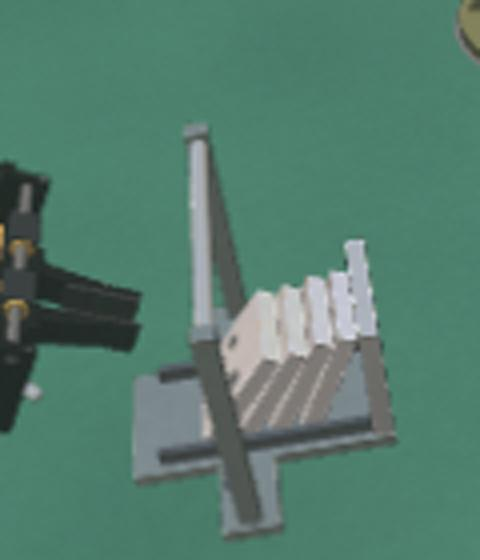

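View pics/scene1.png

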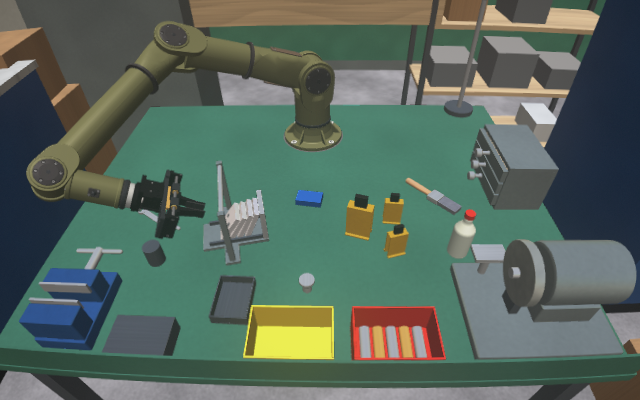

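move_arm([
  [2,-1.35,0.05,1.55,0,0,0],
  [2,-1.35,0.05,1.55,0,0,0],
  [2,-1.35,0.05,1.55,0,0,0],
  [2,-1.35,0.05,1.55,0,0,0],
])

```text
time_s: 2.42
tool_pos: [0.5449, -0.2726, 0.0532]
tool_rot: [-179.4, -61.6, 102.4]
force: [0.3, 0.0, 0.3]
grip_width: 0.0205
```

```bash
python3 - <<'E'
from st import *
state([-.046,0,.044],62,1,pic={"side":"2","scene":"2"})
crop("side2","c5",240,200,400,320,5);crop("scene2","c6",100,150,290,270,4)
E
```

```text
t 2.42 q [ 67.7  72.2 -55.8  61.7   4.4 105.4  31.9] F [0.3 0.  0.3] rackTCP [-0.0526 -0.0006  0.0532] rot [-179.4  -61.6  102.4]
start [ 0.545 -0.273  0.053] n 1 w/row [-0.001  0.007 -0.005] |deg| 0.47
[-0.5, -0.06, 1.02, -0.001, 0.007, -0.005]
```

View pics/c5.png

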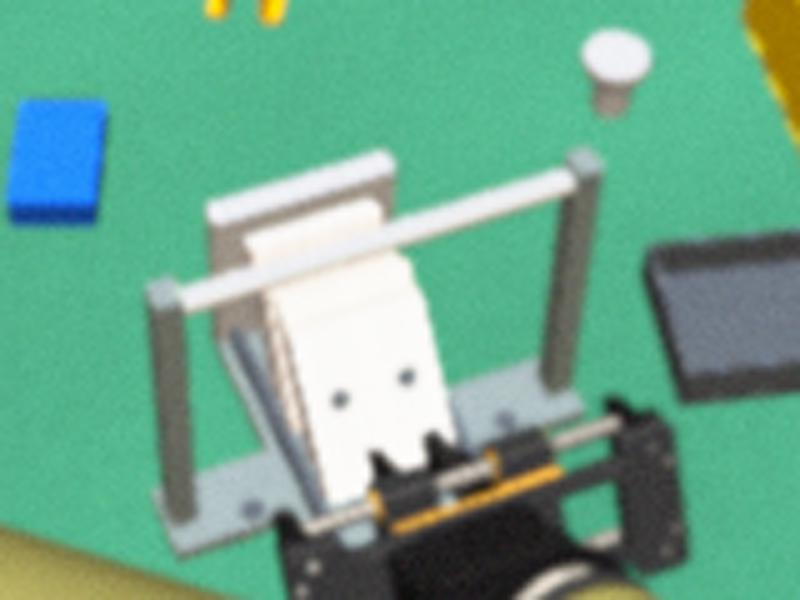

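View pics/c6.png

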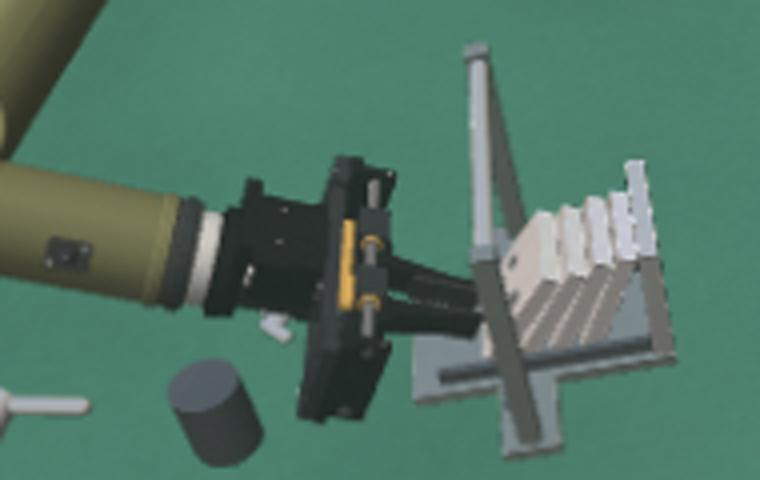

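move_arm([
  [2,-0.5,-0.05,1.0,0,0.006,-0.005],
  [2,0.3,0,0.6,0,0,0],
])

```text
time_s: 2.68
tool_pos: [0.5417, -0.2598, 0.0439]
tool_rot: [180.0, -62.0, 103.0]
force: [-0.0, -0.7, 0.1]
grip_width: 0.0197
```

```bash
python3 - <<'E'
from st import *
state([0.0075,0,.044],62,6)
E
```

```text
t 2.68 q [ 68.1  72.4 -55.9  63.8   4.4 103.7  32.2] F [-0.  -0.7  0.1] rackTCP [-0.0394 -0.0004  0.0439] rot [180. -62. 103.]
start [ 0.542 -0.26   0.044] n 6 w/row [-0. -0.  0.] |deg| 0.01
[0.37, -0.01, 0.69, -0.0, -0.0, 0.0]
[0.37, -0.01, 0.69, -0.0, -0.0, 0.0]
[0.37, -0.01, 0.69, -0.0, -0.0, 0.0]
[0.37, -0.01, 0.69, -0.0, -0.0, 0.0]
[0.37, -0.01, 0.69, -0.0, -0.0, 0.0]
[0.37, -0.01, 0.69, -0.0, -0.0, 0.0]
```

move_arm([
  [2,0.19,0,0.35,0,0,0],
  [2,0.19,0,0.35,0,0,0],
  [2,0.19,0,0.35,0,0,0],
  [2,0.19,0,0.35,0,0,0],
])

```text
time_s: 3.02
tool_pos: [0.5386, -0.2438, 0.045]
tool_rot: [179.8, -61.9, 103.2]
force: [0.6, -5.0, -0.2]
grip_width: 0.0197
```

move_arm([
  [2,0.19,0,0.35,0,0,0],
  [2,0.19,0,0.35,0,0,0],
  [2,0.19,0,0.35,0,0,0],
  [2,0.19,0,0.35,0,0,0],
])

```text
time_s: 3.35
tool_pos: [0.535, -0.2293, 0.0443]
tool_rot: [179.9, -61.8, 103.0]
force: [2.2, -5.3, -2.1]
grip_width: 0.0201
```

```bash
python3 - <<'E'
from st import *
state([0.0075,0,.044],62,6,pic={"side":"3","scene":"3"})
crop("side3","c5",240,200,400,320,5);crop("scene3","c6",150,150,290,270,5)
E
```

```text
t 3.35 q [ 69.3  70.7 -56.6  69.2   3.9 100.1  31.3] F [ 2.2 -5.3 -2.1] rackTCP [-0.0081 -0.0007  0.0443] rot [179.9 -61.8 103. ]
start [ 0.535 -0.229  0.044] n 6 w/row [0. 0. 0.] |deg| 0.03
[0.12, -0.01, 0.23, 0.0, 0.0, 0.0]
[0.12, -0.01, 0.23, 0.0, 0.0, 0.0]
[0.12, -0.01, 0.23, 0.0, 0.0, 0.0]
[0.12, -0.01, 0.23, 0.0, 0.0, 0.0]
[0.12, -0.01, 0.23, 0.0, 0.0, 0.0]
[0.12, -0.01, 0.23, 0.0, 0.0, 0.0]
```

View pics/c6.png

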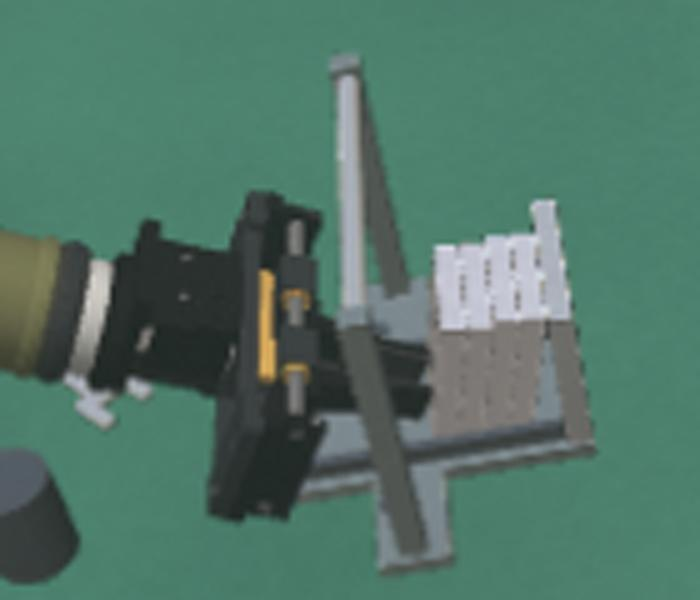

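move_arm([
  [2,0.14,0,0.26,0,0,0],
  [2,0.14,0,0.26,0,0,0],
  [2,0.12,0,0.22,0,0,0],
  [2,0.1,0,0.18,0,0,0],
])

```text
time_s: 3.78
tool_pos: [0.5322, -0.2178, 0.0443]
tool_rot: [180.0, -62.0, 103.1]
force: [0.8, -5.0, -1.8]
grip_width: 0.0196
```

```bash
python3 - <<'E'
from st import *
state([0.0075,0,.044],62,2,pic={"side":"4","scene":"4"})
crop("side4","c5",240,200,400,320,5);crop("scene4","c6",150,150,290,270,5)
E
```

```text
t 3.78 q [ 69.6  70.3 -56.9  70.9   3.6  99.   31. ] F [ 0.8 -5.  -1.8] rackTCP [ 0.0036 -0.0006  0.0443] rot [180.  -62.  103.1]
start [ 0.532 -0.218  0.044] n 2 w/row [-0.001  0.     0.001] |deg| 0.06
[0.08, -0.03, 0.18, -0.001, 0.0, 0.001]
[0.08, -0.03, 0.18, -0.001, 0.0, 0.001]
```

View pics/c6.png

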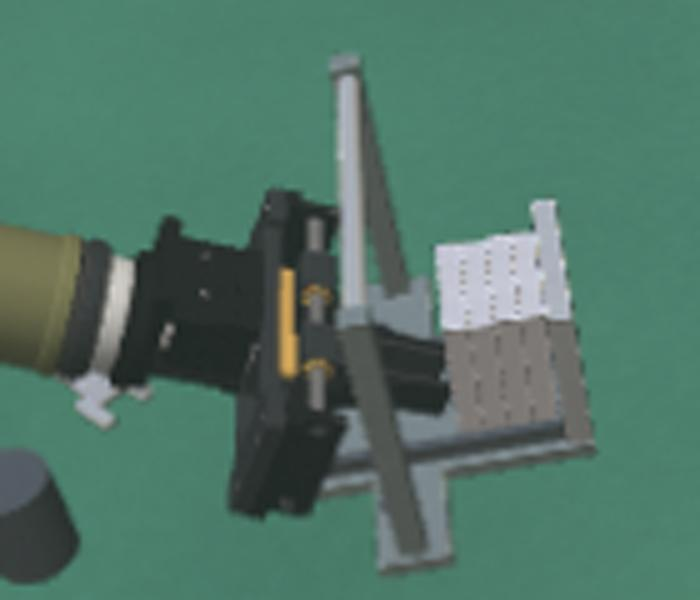

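View pics/c5.png

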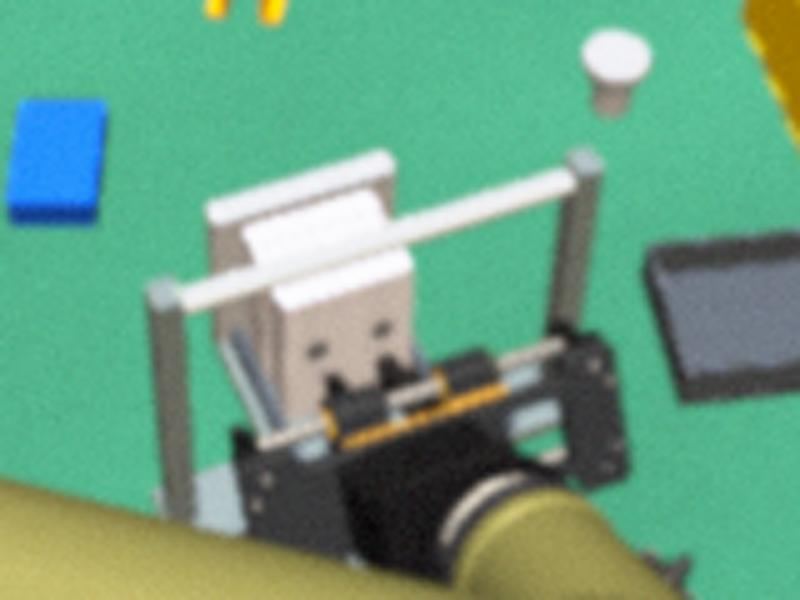

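move_arm([
  [2,0.05,0,0.1,0,0,0],
  [2,0.05,0,0.1,0,0,0],
  [2,0.05,0,0.09,0,0,0],
  [2,0,0,0,0,0,0],
])

```text
time_s: 4.22
tool_pos: [0.5316, -0.2148, 0.0444]
tool_rot: [180.0, -62.0, 103.2]
force: [1.3, -5.3, -2.6]
grip_width: 0.0202
```

move_arm([
  [2,0.05,0,0.09,0,0,0],
  [2,0,0,0,0,0,0],
])

```text
time_s: 4.38
tool_pos: [0.5316, -0.2146, 0.0444]
tool_rot: [179.9, -61.9, 103.1]
force: [1.6, -8.0, -1.5]
grip_width: 0.0199
```

move_arm([
  [2,0.05,0,0.09,0,0,0],
  [2,0,0,0,0,0,0],
])

```text
time_s: 4.55
tool_pos: [0.5315, -0.2146, 0.0444]
tool_rot: [179.9, -61.9, 103.0]
force: [3.0, -10.4, -1.2]
grip_width: 0.0198
```

move_arm([
  [2,0.05,0,0.09,0,0,0],
  [2,0,0,0,0,0,0],
])

```text
time_s: 4.72
tool_pos: [0.5314, -0.2145, 0.0444]
tool_rot: [179.9, -61.8, 103.0]
force: [2.2, -13.3, -1.2]
grip_width: 0.0202
```

```bash
python3 - <<'E'
from st import *
state([0.0075,0,.044],62,2,pic={"side":"5","scene":"5"})
crop("side5","c5",240,200,400,320,5);crop("scene5","c6",210,180,280,260,8)
E
```

```text
t 4.72 q [ 69.9  70.  -57.   71.7   3.5  98.3  30.9] F [  2.2 -13.3  -1.2] rackTCP [ 0.0071 -0.0006  0.0444] rot [179.9 -61.8 103. ]
start [ 0.531 -0.214  0.044] n 2 w/row [ 0.001  0.002 -0.   ] |deg| 0.12
[-0.01, -0.03, 0.03, 0.001, 0.002, -0.0]
[-0.01, -0.03, 0.03, 0.001, 0.002, -0.0]
```

View pics/c6.png

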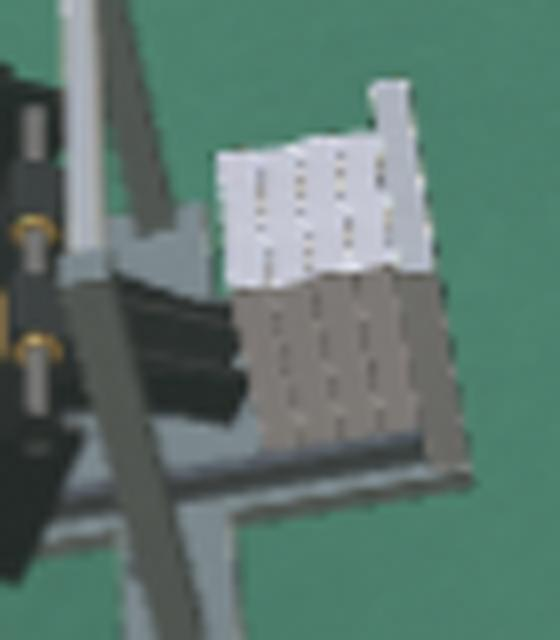

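move_arm([
  [2,0.07,0,0.13,0,0,0],
  [2,0.07,0,0.13,0,0,0],
  [2,0,0,0,0,0,0],
])

```text
time_s: 5.07
tool_pos: [0.5313, -0.2142, 0.0445]
tool_rot: [179.9, -61.6, 102.8]
force: [2.6, -20.9, 1.3]
grip_width: 0.02
```

```bash
python3 - <<'E'
from st import *
state([-0.03,0,.046],62,5)
E
```

```text
t 5.07 q [ 70.1  69.8 -57.1  72.    3.5  98.   30.8] F [  2.6 -20.9   1.3] rackTCP [ 0.0073 -0.0005  0.0445] rot [179.9 -61.6 102.8]
start [ 0.531 -0.214  0.044] n 5 w/row [ 0.001  0.001 -0.   ] |deg| 0.1
[-0.33, -0.01, -0.67, 0.001, 0.001, -0.0]
[-0.33, -0.01, -0.67, 0.001, 0.001, -0.0]
[-0.33, -0.01, -0.67, 0.001, 0.001, -0.0]
[-0.33, -0.01, -0.67, 0.001, 0.001, -0.0]
[-0.32, -0.01, -0.67, 0.001, 0.001, -0.0]
```

move_arm([
  [2,-0.15,0,-0.3,0,0,0],
  [2,-0.15,0,-0.3,0,0,0],
  [2,-0.3,0,-0.6,0,0,0],
  [2,-0.4,0,-0.8,0,0,0],
  [2,-0.5,0,-1.0,0,0,0],
])

```text
time_s: 5.48
tool_pos: [0.5377, -0.2388, 0.0464]
tool_rot: [179.8, -62.3, 103.5]
force: [0.4, -0.8, -0.5]
grip_width: 0.0201
```

move_arm([
  [2,-0.5,0,-1.0,0,0,0],
  [2,0.2,0,-1.5,0,0,0],
  [2,1.3,0,-1.7,0,0,0],
  [2,1.3,0,-1.7,0,0,0],
  [2,1.3,0,-1.7,0,0,0],
])

```text
time_s: 5.9
tool_pos: [0.5492, -0.2884, 0.1141]
tool_rot: [179.9, -62.3, 103.5]
force: [-0.2, 0.5, -0.3]
grip_width: 0.0197
```

```bash
python3 - <<'E'
from st import *
state([-.15,0.02,.28],30,6,pic={"side":"6","scene":"6"})
crop("side6","c5",260,220,370,310,7);crop("scene6","c6",210,180,280,260,8)
E
```

```text
t 5.9 q [ 67.2  70.  -57.3  58.    2.2 110.7  29.9] F [-0.2  0.5 -0.3] rackTCP [-0.0689 -0.0013  0.1141] rot [179.9 -62.3 103.5]
start [ 0.549 -0.288  0.114] n 6 w/row [-0.001 -0.094  0.001] |deg| 5.39
[1.82, -0.36, -2.48, -0.001, -0.094, 0.001]
[1.58, -0.36, -2.64, -0.001, -0.094, 0.001]
[1.33, -0.36, -2.78, -0.001, -0.094, 0.001]
[1.06, -0.36, -2.89, -0.001, -0.094, 0.001]
[0.78, -0.36, -2.98, -0.001, -0.094, 0.001]
[0.5, -0.36, -3.04, -0.001, -0.094, 0.001]
```

View pics/c6.png

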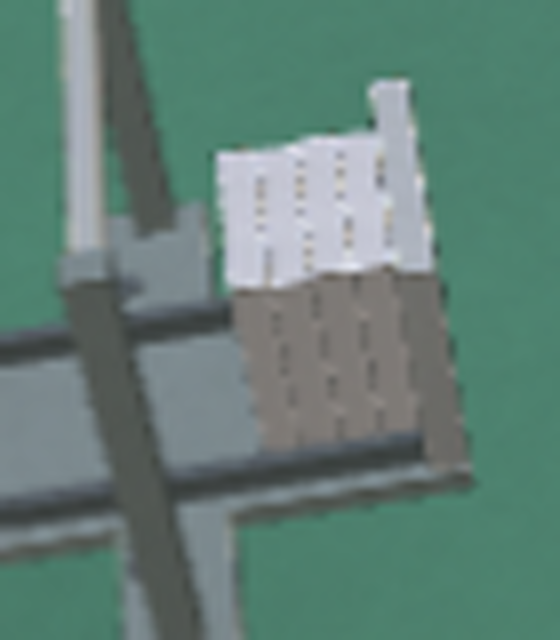

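View pics/c5.png

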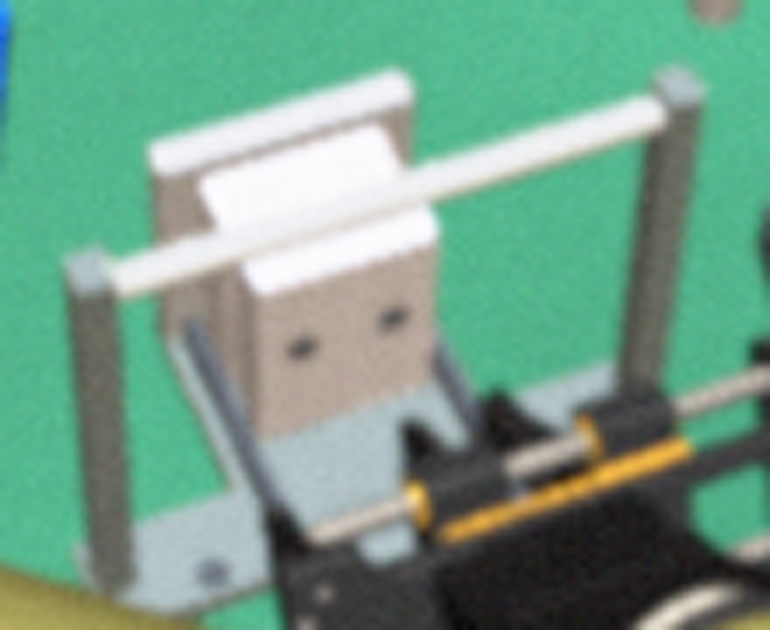

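move_arm([
  [3,1.8,-0.3,-2.5,0,-0.09,0],
  [4,1.6,-0.3,-2.6,0,-0.09,0],
  [5,1.3,-0.3,-2.8,0,-0.09,0],
  [5,1.1,-0.3,-2.9,0,-0.09,0],
  [5,0.8,-0.3,-3.0,0,-0.09,0],
])

```text
time_s: 6.42
tool_pos: [0.5499, -0.3586, 0.2521]
tool_rot: [180.0, -36.2, 103.3]
force: [0.8, 0.5, 0.4]
grip_width: 0.0449
```

```bash
python3 - <<'E'
from st import *
o=env.get_obs();print(o["qpos"].round(1),rk(o["tool_pos"]))
rows(o,[.5,-.1,.32],tilt(0,80),10)
E
```

```text
[ 67.4  52.4 -58.2  55.4  11.7 110.6  30.6] [-0.1375297   0.0138501   0.25211566]
start [ 0.55  -0.359  0.252] n 10 w/row [-0.013 -0.062  0.039] |deg| 4.29
[2.52, 0.11, 1.01, -0.013, -0.062, 0.039]
[2.58, -0.0, 0.85, -0.013, -0.062, 0.039]
[2.63, -0.11, 0.69, -0.013, -0.062, 0.039]
[2.66, -0.23, 0.52, -0.013, -0.062, 0.039]
[2.68, -0.34, 0.35, -0.013, -0.062, 0.039]
[2.68, -0.45, 0.18, -0.013, -0.062, 0.039]
[2.66, -0.55, 0.0, -0.013, -0.062, 0.039]
[2.63, -0.66, -0.17, -0.013, -0.062, 0.039]
[2.59, -0.75, -0.34, -0.013, -0.062, 0.039]
[2.53, -0.85, -0.51, -0.013, -0.062, 0.039]
```

move_arm([
  [5,2.5,0.1,1.0,-0.013,-0.062,0.039],
  [5,2.6,0,0.85,-0.013,-0.062,0.039],
  [5,2.6,-0.1,0.7,-0.013,-0.062,0.039],
  [5,2.65,-0.2,0.5,-0.013,-0.062,0.039],
  [5,2.7,-0.35,0.35,-0.013,-0.062,0.039],
])

```text
time_s: 6.83
tool_pos: [0.5246, -0.2278, 0.2844]
tool_rot: [-178.0, -18.3, 91.0]
force: [0.2, 0.1, 1.4]
grip_width: 0.0496
```

move_arm([
  [5,2.7,-0.45,0.2,-0.013,-0.062,0.039],
  [5,2.7,-0.55,0,-0.013,-0.062,0.039],
  [5,2.6,-0.65,-0.15,-0.013,-0.062,0.039],
  [5,2.6,-0.75,-0.35,-0.013,-0.062,0.039],
  [5,2.5,-0.85,-0.5,-0.013,-0.062,0.039],
])

```text
time_s: 7.25
tool_pos: [0.4993, -0.0984, 0.3183]
tool_rot: [-179.9, -0.2, 80.0]
force: [0.6, 1.1, 1.1]
grip_width: 0.0499
```

```bash
python3 - <<'E'
from st import *
o=env.get_obs();print(o["qpos"].round(1),rk(o["tool_pos"]))
rows(o,[.49,.11,.28],tilt(0,72.5),7)
E
```

```text
[ 75.5   4.  -69.2  94.6   3.6  84.1  -4. ] [0.12740497 0.00465807 0.31832365]
start [ 0.499 -0.098  0.318] n 7 w/row [-0.    -0.     0.019] |deg| 1.07
[2.91, -0.65, 0.56, -0.0, -0.0, 0.019]
[2.89, -0.7, 0.56, -0.0, -0.0, 0.019]
[2.88, -0.76, 0.55, -0.0, -0.0, 0.019]
[2.87, -0.81, 0.55, -0.0, -0.0, 0.019]
[2.85, -0.86, 0.55, -0.0, -0.0, 0.019]
[2.84, -0.92, 0.55, -0.0, -0.0, 0.019]
[2.82, -0.97, 0.55, -0.0, -0.0, 0.019]
```

move_arm([
  [5,2.9,-0.65,0.55,0,0,0.019],
  [5,2.9,-0.7,0.55,0,0,0.019],
  [5,2.9,-0.75,0.55,0,0,0.019],
  [5,2.85,-0.8,0.55,0,0,0.019],
])

```text
time_s: 7.58
tool_pos: [0.4939, 0.0207, 0.2966]
tool_rot: [-179.9, -0.2, 75.7]
force: [-0.2, -0.5, 0.7]
grip_width: 0.0501
```

```bash
python3 - <<'E'
from st import *
o=env.get_obs();print(o["qpos"].round(1),o["tool_pos"],o["tool_rot"])
rows(o,[.50,.09,.29],tilt(0,72.5),3)
state(pic={"wrist":"7"})
E
```

```text
[ 69.2   0.8 -73.8  98.4   0.5  81.4 -19. ] [0.49389313 0.02070637 0.29659703] [-179.89568382   -0.2367233    75.69771349]
start [0.494 0.021 0.297] n 3 w/row [-0.001 -0.001  0.019] |deg| 1.07
[2.29, -0.37, 0.23, -0.001, -0.001, 0.019]
[2.28, -0.42, 0.23, -0.001, -0.001, 0.019]
[2.27, -0.46, 0.22, -0.001, -0.001, 0.019]
t 7.58 q [ 69.2   0.8 -73.8  98.4   0.5  81.4 -19. ] F [-0.2 -0.5  0.7] rackTCP [ 0.2447 -0.0169  0.2966] rot [-179.9   -0.2   75.7]
```

View pics/wrist7.png

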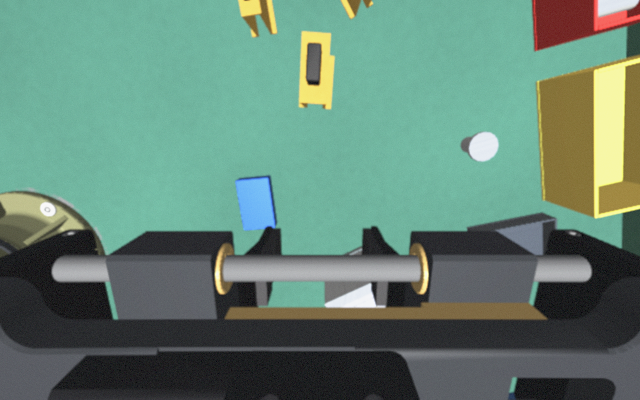

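move_arm([
  [5,2.3,-0.35,0.2,0,0,0.019],
  [5,2.3,-0.4,0.2,0,0,0.019],
  [5,2.3,-0.45,0.2,0,0,0.019],
  [5,0,0,0,0,0,0],
])

```text
time_s: 7.97
tool_pos: [0.5003, 0.0944, 0.2912]
tool_rot: [-179.8, -0.5, 72.9]
force: [-0.8, 0.8, 0.0]
grip_width: 0.0502
```

```bash
python3 - <<'E'
from st import *
state(pic={"wrist":"8"})
crop("wrist8","c7",220,0,420,240,3)
E
```

```text
t 7.97 q [ 58.6   6.7 -75.6  97.1   6.   81.2 -34.9] F [-0.8  0.8  0. ] rackTCP [ 0.3151 -0.0397  0.2912] rot [-179.8   -0.5   72.9]
```

View pics/c7.png

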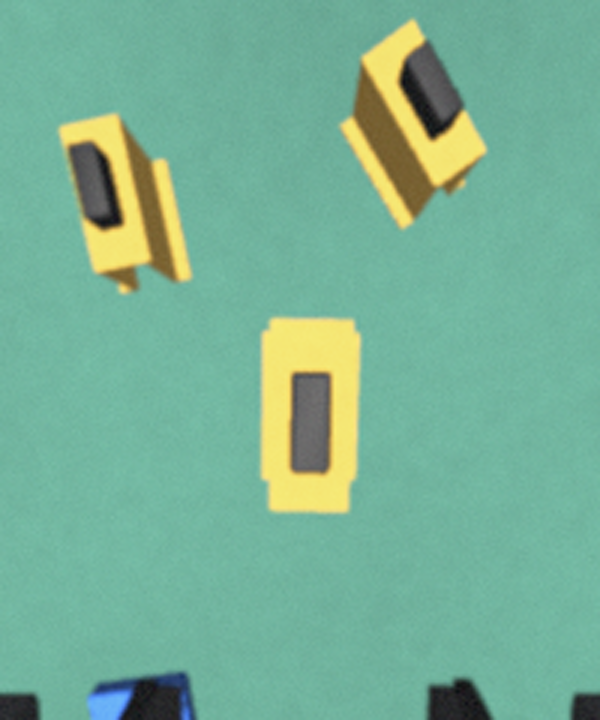

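```bash
cat > mk.py <<'E'
from st import *
c=load("wrist8");T=c["T"];k=lambda x,y:(220+x/3,y/3)
h=np.array([plane(c,*k(*p),.14,T) for p in [(292,373),(331,373),(330,472),(291,472)]])
r=np.array([plane(c,*k(*p),.104,T) for p in [(271,319),(354,319),(349,512),(269,512)]])
for a in(h,r):
    print(a.mean(0).round(4), "len",np.linalg.norm(a[0]-a[3]).round(4),np.linalg.norm(a[0]-a[1]).round(4),"ang",[np.degrees(np.arctan2(*(a[i]-a[j])[1::-1])).round(1) for i,j in((0,3),(1,2))])
E
python3 mk.py
```

```text
[0.5187 0.1454 0.14  ] len 0.0325 0.0129 ang [np.float64(72.1), np.float64(72.8)]
[0.5186 0.1451 0.104 ] len 0.071 0.0303 ang [np.float64(71.7), np.float64(72.2)]
```

```bash
python3 - <<'E'
from st import *
o=env.get_obs(); rows(o,[.5188,.1453,.19],tilt(0,72.2),4)
E
```

```text
start [0.501 0.092 0.291] n 4 w/row [-0.001 -0.002  0.003] |deg| 0.2
[1.39, 0.05, 2.54, -0.001, -0.002, 0.003]
[1.4, 0.04, 2.54, -0.001, -0.002, 0.003]
[1.4, 0.04, 2.54, -0.001, -0.002, 0.003]
[1.41, 0.03, 2.53, -0.001, -0.002, 0.003]
```

move_arm([
  [5,1.4,0.05,2.55,-0.001,-0.002,0.003],
  [5,1.4,0.05,2.55,-0.001,-0.002,0.003],
  [5,1.4,0.05,2.55,-0.001,-0.002,0.003],
  [5,1.4,0.05,2.5,-0.001,-0.002,0.003],
  [5,0,0,0,0,0,0],
])

```text
time_s: 8.43
tool_pos: [0.5181, 0.1418, 0.1859]
tool_rot: [-179.7, 0.3, 72.0]
force: [-0.7, -1.1, -0.2]
grip_width: 0.0499
```

```bash
python3 - <<'E'
from st import *
o=env.get_obs(); print(o["qpos"].round(1));rows(o,[.5188,.1453,.134],tilt(0,72.2),3)
state(pic={"wrist":"9"})
E
```

```text
[ 41.5  19.5 -69.6 101.9  19.1  72.5 -51.2]
start [0.518 0.142 0.186] n 3 w/row [-0.002  0.002 -0.001] |deg| 0.15
[0.13, -0.01, 1.73, -0.002, 0.002, -0.001]
[0.12, -0.01, 1.73, -0.002, 0.002, -0.001]
[0.12, -0.01, 1.73, -0.002, 0.002, -0.001]
t 8.43 q [ 41.5  19.5 -69.6 101.9  19.1  72.5 -51.2] F [-0.7 -1.1 -0.2] rackTCP [ 0.3572 -0.0677  0.1859] rot [-179.7    0.3   72. ]
```

View pics/wrist9.png

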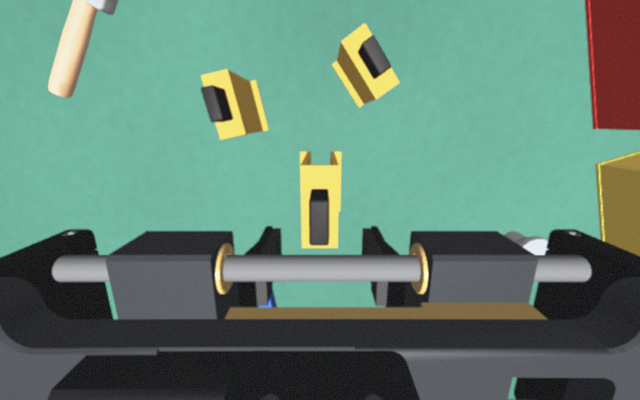

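move_arm([
  [5,0.12,0,1.7,-0.002,0.002,0],
  [5,0.12,0,1.7,-0.002,0.002,0],
  [5,0.12,0,1.6,-0.002,0.002,0],
  [5,0,0,0.1,0,0,0],
])

```text
time_s: 8.82
tool_pos: [0.5221, 0.1416, 0.1388]
tool_rot: [179.5, -0.1, 71.6]
force: [0.4, -0.8, 0.5]
grip_width: 0.05
```

move_arm([
  [1,0,0,0,0,0,0],
  [1,0,0,0,0,0,0],
  [1,0,0,0,0,0,0],
  [1,0,0,0,0,0,0],
  [1,0,0,0,0,0,0],
], force=35)

```text
time_s: 9.23
tool_pos: [0.5237, 0.1438, 0.141]
tool_rot: [179.3, -0.2, 71.7]
force: [-1.5, 0.1, 0.7]
grip_width: 0.0246
```

move_arm([
  [1,0,0,0,0,0,0],
  [1,0,0,0,0,0,0],
  [1,0,0,0,0,0,0],
])

```text
time_s: 9.48
tool_pos: [0.5234, 0.1438, 0.1402]
tool_rot: [179.4, -0.2, 71.7]
force: [0.5, -0.8, 0.5]
grip_width: 0.0136
```

```bash
python3 - <<'E'
from st import *
state([0.3,0,0],pic={"side":"10","wrist":"10"})
crop("side10","c8",240,130,350,220,7)
E
```

```text
t 9.48 q [ 38.8  22.3 -67.2 104.8  22.7  67.2 -54.1] F [ 0.5 -0.8  0.5] rackTCP [ 0.358  -0.0733  0.1402] rot [179.4  -0.2  71.7]
start [0.523 0.144 0.14 ] n 4 w/row [ 0.076  0.263 -0.121] |deg| 17.18
[-2.2, -0.85, 3.49, 0.076, 0.263, -0.121]
[-2.94, -0.92, 2.87, 0.076, 0.263, -0.121]
[-3.47, -1.12, 2.1, 0.076, 0.263, -0.121]
[-3.76, -1.43, 1.24, 0.076, 0.263, -0.121]
```

View pics/c8.png

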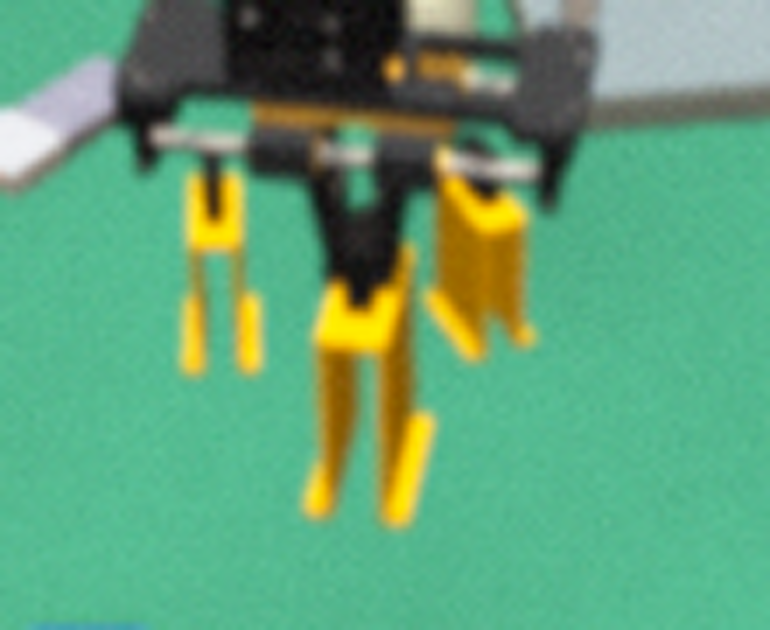

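View pics/wrist10.png

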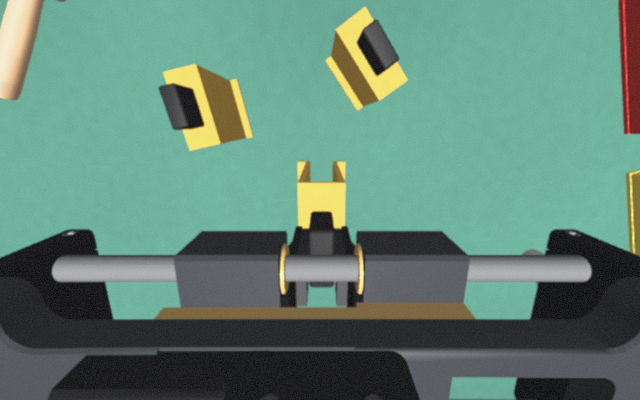

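```bash
python3 - <<'E'
from st import *
o=env.get_obs();rows(o,[.520,.135,.355],tilt(0,72),7)
E
```

```text
start [0.523 0.144 0.14 ] n 7 w/row [ 0.002 -0.    -0.001] |deg| 0.1
[-0.12, 0.03, -3.07, 0.002, -0.0, -0.001]
[-0.13, 0.02, -3.07, 0.002, -0.0, -0.001]
[-0.13, 0.02, -3.07, 0.002, -0.0, -0.001]
[-0.13, 0.01, -3.07, 0.002, -0.0, -0.001]
[-0.13, 0.01, -3.07, 0.002, -0.0, -0.001]
[-0.13, 0.0, -3.07, 0.002, -0.0, -0.001]
[-0.13, -0.0, -3.07, 0.002, -0.0, -0.001]
```

move_arm([
  [1,-0.05,0,-1.0,0.002,0,0],
  [1,-0.1,0,-2.0,0.002,0,0],
  [1,-0.1,0,-3.0,0.002,0,0],
  [1,-0.1,0,-3.0,0.002,0,0],
  [1,-0.1,0,-3.0,0.002,0,0],
])

```text
time_s: 10.0
tool_pos: [0.5204, 0.1396, 0.2616]
tool_rot: [-180.0, -0.2, 71.8]
force: [1.2, 0.1, -2.0]
grip_width: 0.0137
```

move_arm([
  [1,-0.1,0,-3.0,0.002,0,0],
  [1,-0.1,0,-3.0,0.002,0,0],
  [1,-0.1,0,-3.0,0,0,0],
  [1,0,0,-0.5,0,0,0],
])

```text
time_s: 10.33
tool_pos: [0.5216, 0.1373, 0.3604]
tool_rot: [179.8, -0.4, 71.7]
force: [1.9, 1.1, -1.6]
grip_width: 0.0137
```

```bash
python3 - <<'E'
from st import *
o=env.get_obs();print(o["qpos"].round(1),o["force"]);rows(o,[.5325,-.2215,.365],tilt(0,13),14)
E
```

```text
[ 47.1  12.1 -73.8  86.6  11.4  89.5 -44.6] [ 1.90255801  1.05250854 -1.55398301]
start [0.522 0.137 0.36 ] n 14 w/row [-0.    -0.001  0.073] |deg| 4.19
[-2.41, 0.88, -0.05, -0.0, -0.001, 0.073]
[-2.34, 1.05, -0.05, -0.0, -0.001, 0.073]
[-2.25, 1.22, -0.04, -0.0, -0.001, 0.073]
[-2.16, 1.38, -0.04, -0.0, -0.001, 0.073]
[-2.05, 1.54, -0.04, -0.0, -0.001, 0.073]
[-1.93, 1.68, -0.04, -0.0, -0.001, 0.073]
[-1.81, 1.82, -0.04, -0.0, -0.001, 0.073]
[-1.67, 1.95, -0.04, -0.0, -0.001, 0.073]
[-1.52, 2.06, -0.04, -0.0, -0.001, 0.073]
[-1.37, 2.17, -0.04, -0.0, -0.001, 0.073]
[-1.21, 2.26, -0.04, -0.0, -0.001, 0.073]
[-1.04, 2.35, -0.03, -0.0, -0.001, 0.073]
[-0.86, 2.41, -0.03, -0.0, -0.001, 0.073]
[-0.68, 2.47, -0.03, -0.0, -0.001, 0.073]
```

move_arm([
  [1,-2.4,0.9,-0.05,0,0,0.073],
  [1,-2.35,1.05,-0.05,0,0,0.073],
  [1,-2.25,1.2,-0.05,0,0,0.073],
  [1,-2.15,1.4,-0.05,0,0,0.073],
  [1,-2.05,1.55,-0.05,0,0,0.073],
])

```text
time_s: 10.75
tool_pos: [0.5239, 0.0071, 0.3568]
tool_rot: [-179.7, -0.1, 50.6]
force: [0.4, 0.4, -1.6]
grip_width: 0.0139
```

move_arm([
  [1,-1.95,1.7,-0.05,0,0,0.073],
  [1,-1.8,1.8,-0.05,0,0,0.073],
  [1,-1.65,1.95,-0.05,0,0,0.073],
  [1,-1.5,2.05,-0.05,0,0,0.073],
  [1,-1.35,2.15,-0.05,0,0,0.073],
])

```text
time_s: 11.17
tool_pos: [0.5282, -0.1205, 0.3586]
tool_rot: [-179.7, 0.0, 29.7]
force: [0.3, -1.0, -2.0]
grip_width: 0.014
```

```bash
python3 - <<'E'
from st import *
o=env.get_obs();print(o["qpos"].round(1),o["force"]);rows(o,[.5325,-.2215,.365],tilt(0,13),5)
E
```

```text
[ 65.1   9.4 -61.4  86.3   8.   89.4 -56.4] [ 0.26901253 -1.0470892  -1.95434329]
start [ 0.528 -0.121  0.359] n 5 w/row [-0.001  0.     0.058] |deg| 3.34
[-0.93, 1.8, -0.14, -0.001, 0.0, 0.058]
[-0.82, 1.85, -0.13, -0.001, 0.0, 0.058]
[-0.71, 1.89, -0.13, -0.001, 0.0, 0.058]
[-0.6, 1.93, -0.13, -0.001, 0.0, 0.058]
[-0.49, 1.96, -0.13, -0.001, 0.0, 0.058]
```

move_arm([
  [1,-0.95,1.8,-0.15,-0.001,0,0.058],
  [1,-0.8,1.85,-0.15,-0.001,0,0.058],
  [1,-0.7,1.9,-0.15,-0.001,0,0.058],
  [1,-0.6,1.9,-0.15,-0.001,0,0.058],
  [1,-0.5,1.95,-0.15,-0.001,0,0.058],
])

```text
time_s: 11.58
tool_pos: [0.5329, -0.2209, 0.3657]
tool_rot: [-180.0, 0.1, 13.1]
force: [-0.4, -0.1, -2.2]
grip_width: 0.014
```

move_arm([
  [1,0,0,0,0,0,0],
  [1,0,0,0,0,0,0],
])

```text
time_s: 11.75
tool_pos: [0.5327, -0.2214, 0.3654]
tool_rot: [-179.9, 0.1, 13.2]
force: [0.1, 0.8, -2.2]
grip_width: 0.0141
```

```bash
python3 - <<'E'
from st import *
o=env.get_obs();rows(o,[.5325,-.2215,.365],tilt(0,13),1)
state(pic={"scene":"11","side":"11","wrist":"11"})
crop("scene11","c9",160,90,310,260,4.5);crop("side11","c10",240,150,380,310,4.5)
E
```

```text
start [ 0.533 -0.221  0.365] n 1 w/row [-0.002  0.001  0.003] |deg| 0.2
[-0.02, 0.0, 0.04, -0.002, 0.001, 0.003]
t 11.75 q [ 66.1  14.2 -55.8  81.   11.6  91.  -65.5] F [ 0.1  0.8 -2.2] rackTCP [ 0.000e+00 -2.000e-04  3.654e-01] rot [-1.799e+02  1.000e-01  1.320e+01]
```

View pics/c9.png

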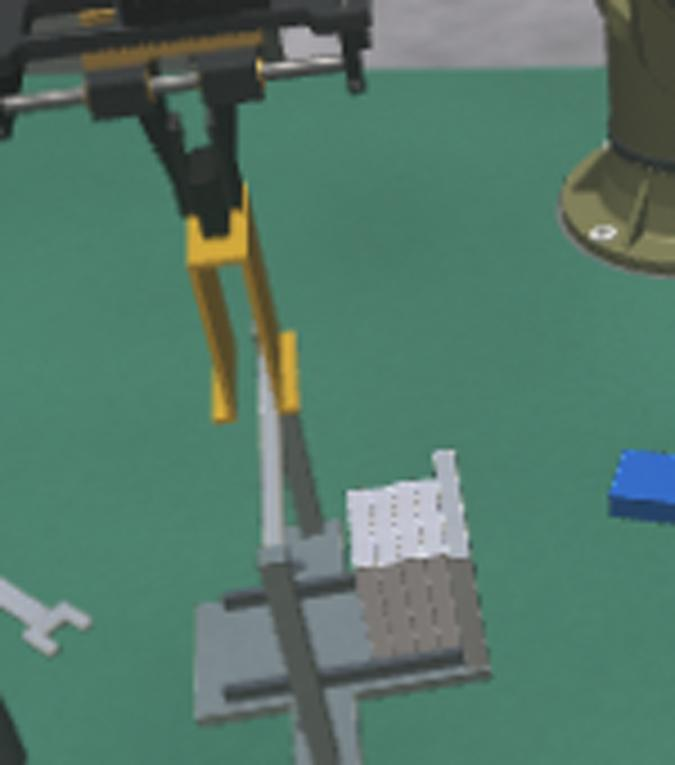

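View pics/c10.png

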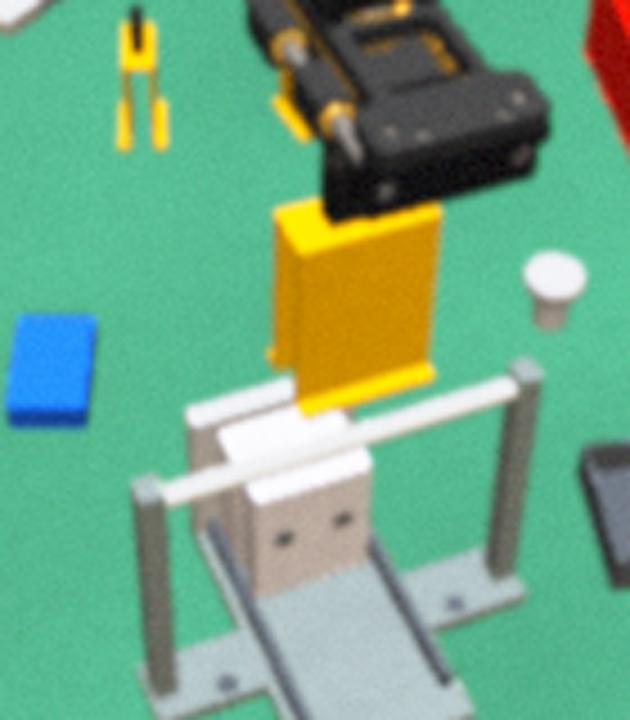

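View pics/wrist11.png

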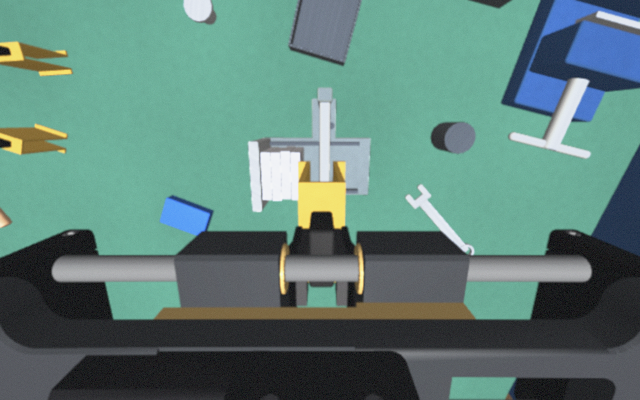

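```bash
python3 - <<'E'
from st import *
crop("wrist11","c11",280,80,370,240,5)
E
```

```text
(no output)
```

View pics/c11.png

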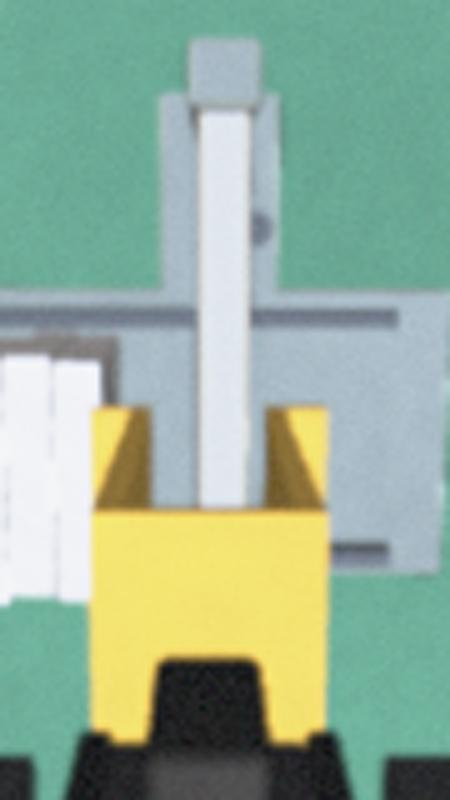

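```bash
python3 - <<'E'
from st import *
c=load("wrist11");T=c["T"];k=lambda x,y:(280+x/5,80+y/5)
o=env.get_obs();TT=toolT(o);tl=lambda p:((TT[:3,:3].T@(p-TT[:3,3]))*1000).round(1)
for n,ps,z in [("bar@130",[(199,130),(249,130)],.178),("bar@480",[(201,480),(246,480)],.178),("posttop",[(190,40),(261,40),(190,105),(261,105)],.187),("roofedge",[(93,510),(328,510)],.329),("legin foot",[(150,408),(266,408)],.228),("legout",[(94,408),(327,408)],.228),("floor -80",[(447,300),(438,572)],.012)]:
    a=np.array([plane(c,*k(*p),z,T) for p in ps]); print(n,"rack",(rk(a.mean(0))*1000).round(1),"tool",tl(a.mean(0)),"w",(np.linalg.norm(a[0]-a[1])*1000).round(1))
S=load("scene11");D=load("side11")
s=lambda x,y:(160+x/4.5,90+y/4.5);d=lambda x,y:(240+x/4.5,150+y/4.5)
# scene: roof front edge corners, leg bottoms front
for n,p,z in [("roof L",(188,263),.327),("roof R",(248,258),.327),("footL out",(212,420),.225),("footR",(297,412),.225),("bar near end",(275,548),.175),("legL in",(237,415),.225)]:
    print(n,(rk(plane(S,*s(*p),z))*1000).round(1))
for n,p,z in [("roof A",(276,213),.329),("roof B",(441,207),.329),("roof C",(298,252),.329),("foot A",(303,412),.225),("foot B",(435,376),.225)]:
    print(n,(rk(plane(D,*d(*p),z))*1000).round(1))
for n,p in [("row outer top",(258,480+20)),("row outer top R",(371,463))]: print(n,(rk(plane(D,*d(*p),.102))*1000).round(1))
E
```

```text
bar@130 rack [ -1.5 -90.3 178. ] tool [ 88.8   4.9 188.1] w 10.9
bar@480 rack [ -2.2 -12.6 178. ] tool [ 11.2   5.  188.1] w 10.5
posttop rack [  -1.6 -101.3  187. ] tool [ 99.9   5.1 179.1] w 14.9
roofedge rack [  1.3 -37.5 329. ] tool [36.1  1.6 37.1] w 29.6
legin foot rack [  1.6 -36.3 228. ] tool [ 34.9   1.3 138.1] w 22.6
legout rack [  1.1 -36.3 228. ] tool [ 34.9   1.8 138.1] w 45.4
floor -80 rack [-80.7   4.1  12. ] tool [ -6.   83.4 354.1] w 95.7
roof L [-15.  -36.2 327. ]
roof R [ 14.9 -39.  327. ]
footL out [-24.2 -34.7 225. ]
footR [ 21.6 -38.4 225. ]
bar near end [ -0.7 -89.2 175. ]
legL in [-10.8 -33.5 225. ]
roof A [ 14.9  32.2 329. ]
roof B [ -9. -39. 329.]
roof C [-12.2  32.6 329. ]
foot A [-15.9  30.4 225. ]
foot B [-18.5 -38.4 225. ]
row outer top [ 33.8  34.7 102. ]
row outer top R [ 34.5 -32.6 102. ]
```

```bash
python3 - <<'E'
from st import *
o=env.get_obs();print(rk(o["tool_pos"]),o["tool_rot"]);rows(o,wd([-.0015,.0015,.332]),tilt(0,13),3)
E
```

```text
[ 0.00261106 -0.00146078  0.36609645] [-1.79966863e+02  2.18049389e-02  1.34132490e+01]
start [ 0.533 -0.219  0.366] n 3 w/row [-0.     0.     0.002] |deg| 0.14
[-0.1, 0.14, 1.14, -0.0, 0.0, 0.002]
[-0.1, 0.14, 1.14, -0.0, 0.0, 0.002]
[-0.1, 0.14, 1.14, -0.0, 0.0, 0.002]
```

move_arm([
  [1,-0.1,0.13,1.0,0,0,0.002],
  [1,-0.1,0.13,1.0,0,0,0.002],
  [1,-0.1,0.13,1.0,0,0,0.002],
  [1,0,0,0.2,0,0,0],
  [1,0,0,0,0,0,0],
])

```text
time_s: 12.32
tool_pos: [0.5303, -0.2249, 0.3326]
tool_rot: [-179.9, 0.1, 12.9]
force: [-0.1, 0.3, -1.4]
grip_width: 0.0137
```

```bash
python3 - <<'E'
from st import *
for i in range(3): state(pic={"wrist":"12"+"abc"[i]})
state(pic={"side":"12","scene":"12"})
state()
crop("wrist12a","c11",280,80,370,240,5)
crop("scene12","c9",190,110,290,240,6);crop("side12","c10",260,170,380,290,6)
E
```

```text
t 12.32 q [ 66.8  14.3 -55.5  84.6  11.8  87.4 -65.6] F [-0.1  0.3 -1.4] rackTCP [-0.0028  0.0029  0.3326] rot [-1.799e+02  1.000e-01  1.290e+01]
t 12.37 q [ 66.8  14.3 -55.6  84.5  11.8  87.5 -65.6] F [-0.5  0.2 -1.7] rackTCP [-0.0028  0.0024  0.3335] rot [-1.80e+02  1.00e-01  1.29e+01]
t 12.42 q [ 66.7  14.3 -55.6  84.4  11.8  87.5 -65.6] F [-0.1 -0.1 -2.3] rackTCP [-0.0028  0.002   0.3341] rot [180.    0.   12.9]
t 12.47 q [ 66.7  14.3 -55.6  84.4  11.8  87.5 -65.6] F [ 0.4 -0.5 -2. ] rackTCP [-0.0029  0.0018  0.3345] rot [180.   -0.   12.9]
t 12.57 q [ 66.7  14.3 -55.6  84.4  11.8  87.5 -65.6] F [-0.1  0.1 -2.1] rackTCP [-0.0029  0.0017  0.3347] rot [180.   -0.   12.9]
```

View pics/c11.png

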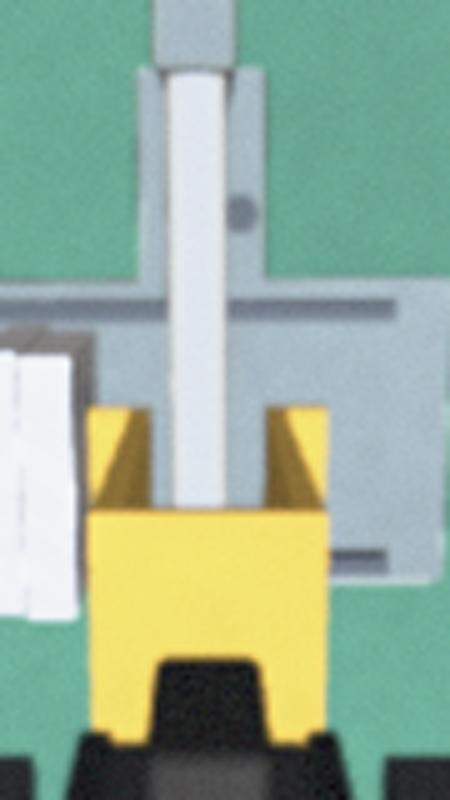

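View pics/c9.png

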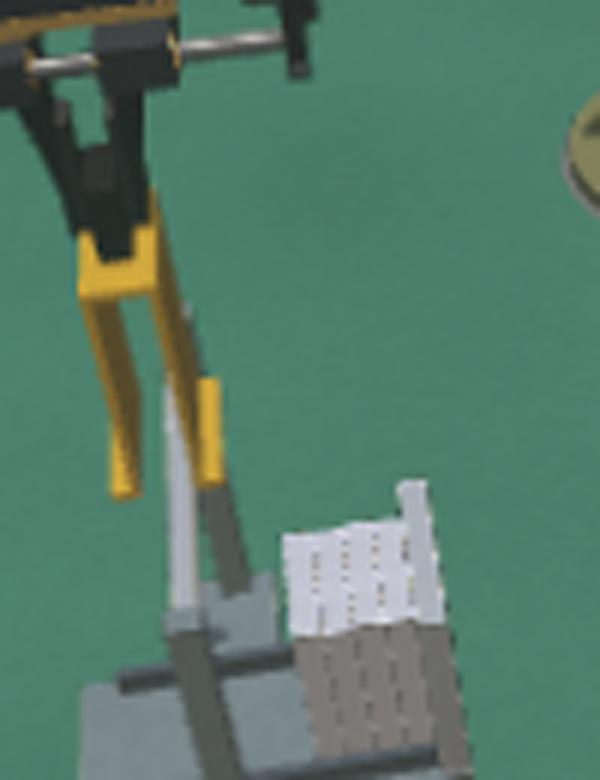

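View pics/c10.png

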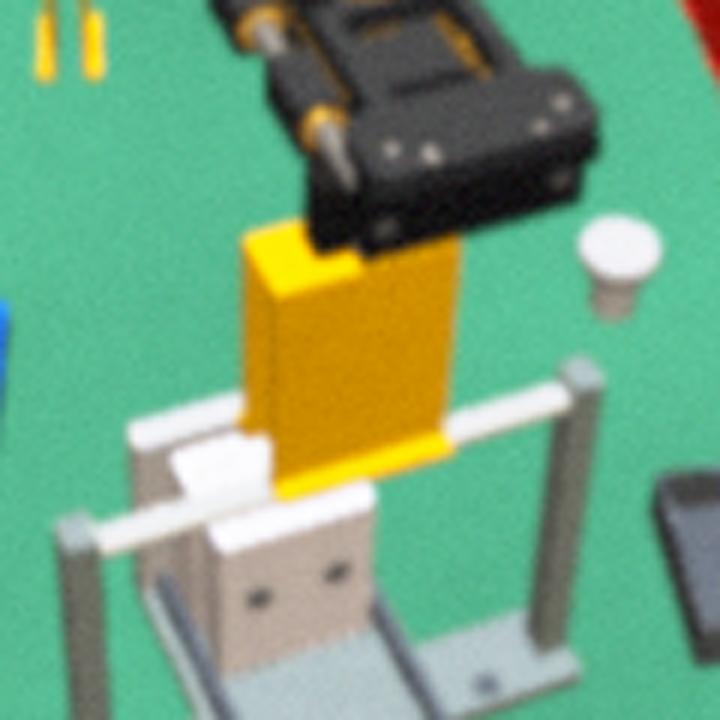

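move_arm([
  [1,0,-0.2,0,0,0,0.002],
  [1,0,0,0,0,0,0],
  [1,0,0,0.3,0,0,0],
  [1,0,0,0.3,0,0,0],
  [1,0,0,0,0,0,0],
])

```text
time_s: 12.98
tool_pos: [0.5304, -0.2228, 0.3274]
tool_rot: [-180.0, 0.1, 12.8]
force: [-0.4, -0.7, -2.0]
grip_width: 0.0138
```

```bash
python3 - <<'E'
from st import *
state(pic={"wrist":"13"})
crop("wrist13","c11",280,80,370,240,5)
E
```

```text
t 12.98 q [ 66.8  14.2 -55.6  85.3  11.7  86.7 -65.8] F [-0.4 -0.7 -2. ] rackTCP [-0.0008  0.0024  0.3274] rot [-1.80e+02  1.00e-01  1.28e+01]
```

View pics/c11.png

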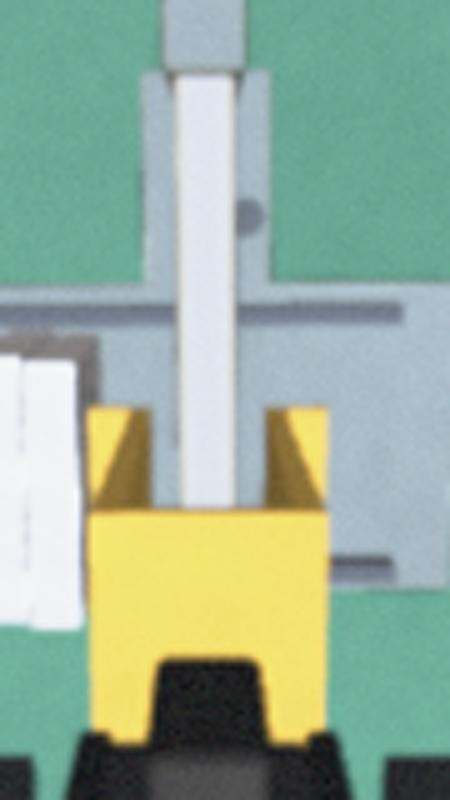

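move_arm([
  [1,0,0,0.6,0,0,0.001],
  [1,0,0,1.0,0,0,0],
  [1,0,0,1.0,0,0,0],
  [1,0,0,1.0,0,0,0],
  [1,0,0,0,0,0,0],
])

```text
time_s: 13.45
tool_pos: [0.5293, -0.2226, 0.2891]
tool_rot: [-179.9, 0.2, 12.7]
force: [-0.7, 0.5, -2.8]
grip_width: 0.0135
```

```bash
python3 - <<'E'
from st import *
o=env.get_obs();rows(o,wd([-.0008,.0018,.225]),tilt(0,13),6)
state(pic={"wrist":"14"})
crop("wrist14","c11",280,80,370,240,4)
E
```

```text
start [ 0.529 -0.223  0.289] n 6 w/row [-0.     0.001 -0.001] |deg| 0.06
[0.03, 0.01, 1.07, -0.0, 0.001, -0.001]
[0.03, 0.01, 1.07, -0.0, 0.001, -0.001]
[0.03, 0.01, 1.07, -0.0, 0.001, -0.001]
[0.03, 0.01, 1.07, -0.0, 0.001, -0.001]
[0.03, 0.01, 1.07, -0.0, 0.001, -0.001]
[0.03, 0.01, 1.07, -0.0, 0.001, -0.001]
t 13.45 q [ 66.8  15.  -55.3  88.9  12.3  82.8 -66.4] F [-0.7  0.5 -2.8] rackTCP [-0.0004  0.0034  0.2891] rot [-179.9    0.2   12.7]
```

View pics/c11.png

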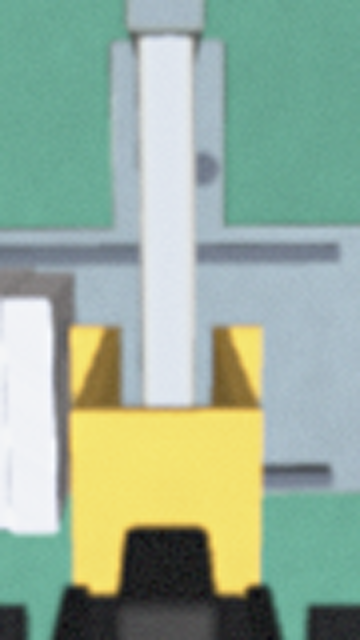

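move_arm([
  [1,0.03,0,1.1,0,0,0],
  [1,0.03,0,1.1,0,0,0],
  [1,0.03,0,1.1,0,0,0],
  [1,0.03,0,1.1,0,0,0],
  [1,0.03,0,0.8,0,0,0],
])

```text
time_s: 13.92
tool_pos: [0.5316, -0.2224, 0.2383]
tool_rot: [-180.0, 0.1, 12.7]
force: [0.5, -0.6, -1.4]
grip_width: 0.0139
```

move_arm([
  [1,0,0,0.3,0,0,0],
  [1,0,0,0.3,0,0,0],
  [1,0,0,0.2,0,0,0],
  [1,0,0,0,0,0,0],
])

```text
time_s: 14.25
tool_pos: [0.5322, -0.2225, 0.2321]
tool_rot: [180.0, 0.0, 12.7]
force: [-0.5, 0.2, -1.7]
grip_width: 0.0138
```

move_arm([
  [1,0,0,0.3,0,0,0],
  [1,0,0,0.3,0,0,0],
  [1,0,0,0.2,0,0,0],
  [1,0,0,0,0,0,0],
])

```text
time_s: 14.58
tool_pos: [0.5319, -0.2225, 0.2237]
tool_rot: [-180.0, 0.0, 12.7]
force: [-0.8, -0.1, -1.2]
grip_width: 0.014
```

```bash
python3 - <<'E'
from st import *
state(pic={"wrist":"15","side":"15","scene":"15"})
crop("scene15","c9",190,110,290,240,6);crop("side15","c10",260,190,380,310,6)
state()
E
```

```text
t 14.58 q [ 65.8  17.4 -54.5  94.3  14.6  75.9 -68.3] F [-0.8 -0.1 -1.2] rackTCP [-0.0008  0.0008  0.2237] rot [-180.     0.    12.7]
t 14.73 q [ 65.8  17.4 -54.5  94.2  14.6  75.9 -68.3] F [ 0.2 -0.8 -1.8] rackTCP [-0.001   0.0005  0.2243] rot [180.    0.   12.7]
```

View pics/c9.png

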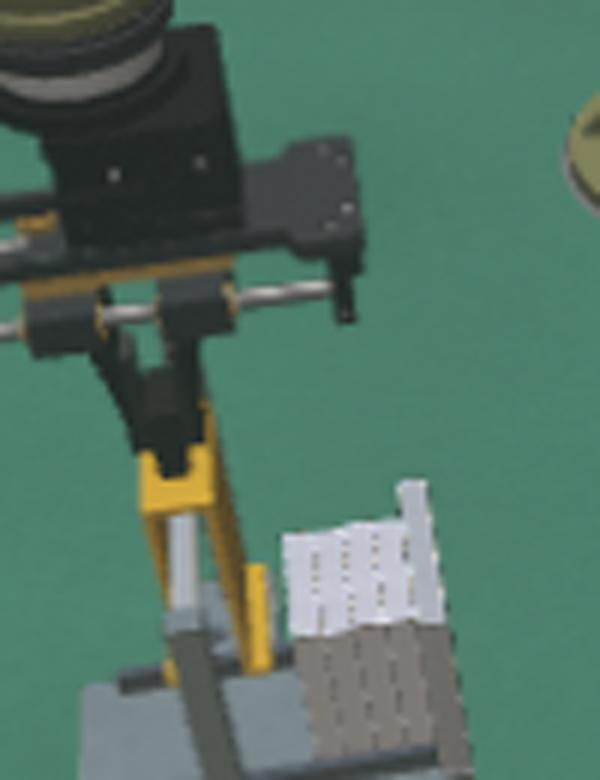

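View pics/c10.png

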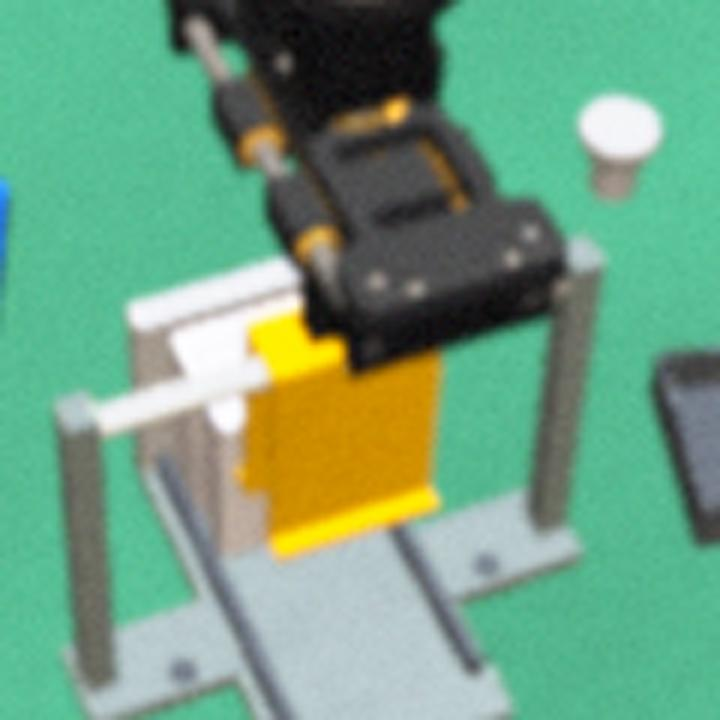

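move_arm([
  [1,0,0,0.15,0,0,0],
  [1,0,0,0.1,0,0,0],
  [1,0,0,0,0,0,0],
])

```text
time_s: 14.98
tool_pos: [0.5321, -0.2225, 0.2215]
tool_rot: [180.0, 0.0, 12.7]
force: [-0.2, 0.6, -1.8]
grip_width: 0.0135
```

move_arm([
  [1,0,0,0.1,0,0,0],
  [1,0,0,0.1,0,0,0],
  [1,0,0,0,0,0,0],
])

```text
time_s: 15.23
tool_pos: [0.5323, -0.2226, 0.2209]
tool_rot: [179.9, 0.0, 12.7]
force: [-2.4, 1.2, 5.7]
grip_width: 0.014
```

move_arm([
  [1,0,0,-0.15,0,0,0],
  [1.6,0,0,0,0,0,0],
  [2,0,0,0,0,0,0],
  [3,0,0,0,0,0,0],
  [3,0,0,0,0,0,0],
], force=15)

```text
time_s: 15.65
tool_pos: [0.5322, -0.2225, 0.2212]
tool_rot: [180.0, 0.0, 12.7]
force: [-0.6, -0.2, 0.3]
grip_width: 0.0257
```

move_arm([
  [3,0,0,0,0,0,0],
  [3,0,0,0,0,0,0],
  [3,0,0,0,0,0,0],
])

```text
time_s: 15.9
tool_pos: [0.5322, -0.2225, 0.2211]
tool_rot: [180.0, 0.0, 12.7]
force: [-0.1, -0.3, 0.2]
grip_width: 0.0296
```

```bash
python3 - <<'E'
from st import *
state(pic={"wrist":"16","side":"16","scene":"16"})
crop("scene16","c9",190,110,290,240,6);crop("wrist16","c10",220,80,420,330,3)
E
```

```text
t 15.9 q [ 65.8  17.6 -54.4  94.5  14.7  75.6 -68.4] F [-0.1 -0.3  0.2] rackTCP [-0.0009  0.0005  0.2211] rot [180.    0.   12.7]
```

View pics/c10.png

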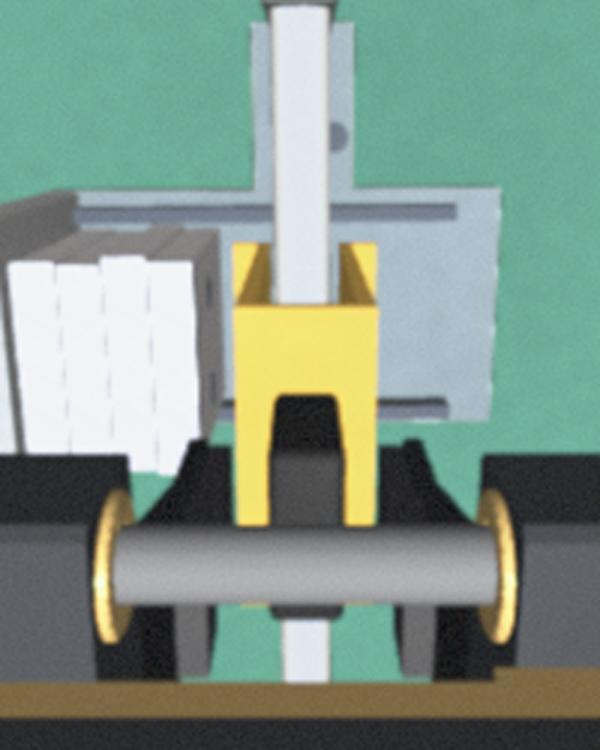

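View pics/c9.png

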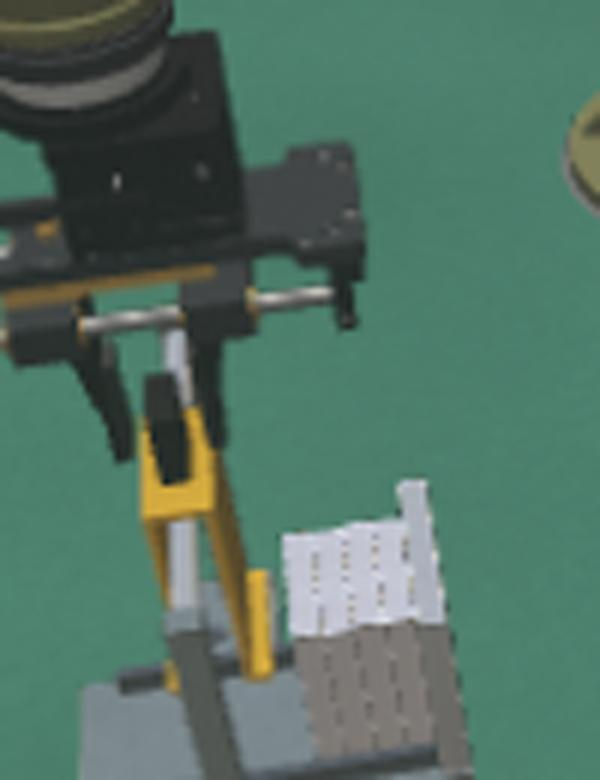

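Released, fingers clear. I retreat straight up.

move_arm([
  [3,0,0,-0.8,0,0,0],
  [3,0,0,-1.5,0,0,0],
  [3,0,0,-2.0,0,0,0],
  [3,0,0,-2.5,0,0,0],
  [3,0,0,-2.5,0,0,0],
])

```text
time_s: 16.47
tool_pos: [0.532, -0.2223, 0.3156]
tool_rot: [180.0, 0.0, 12.8]
force: [0.2, -0.5, 0.2]
grip_width: 0.03
```

move_arm([
  [3,-1.5,0,-2.0,0,0,0],
  [3,-2.5,0,-1.0,0,0,0],
  [3,-2.5,0,-0.5,0,0,0],
  [3,-1.5,0,0,0,0,0],
  [3,0,0,0,0,0,0],
])

```text
time_s: 16.88
tool_pos: [0.452, -0.2418, 0.3505]
tool_rot: [179.8, 0.1, 12.5]
force: [0.1, -0.3, -0.6]
grip_width: 0.0299
```

move_arm([
  [3,0,0,0,0,0,0],
  [3,0,0,0,0,0,0],
  [3,0,0,0,0,0,0],
])

```text
time_s: 17.13
tool_pos: [0.4551, -0.2394, 0.3492]
tool_rot: [-180.0, -0.0, 12.8]
force: [-0.2, 0.5, 0.2]
grip_width: 0.0298
```

```bash
python3 - <<'E'
from st import *
state(pic={"wrist":"17","side":"17","scene":"17"})
crop("scene17","c9",190,130,290,250,6);crop("side17","c10",255,215,375,330,6)
a=cv2.imread("pics/scene0.png").astype(int);b=cv2.imread("pics/scene17.png").astype(int)
m=(abs(a-b).max(2)>40).astype(np.uint8);n,_,s,_=cv2.connectedComponentsWithStats(m)
print([r[:5].tolist() for r in s[1:] if r[4]>12])
E
```

```text
t 17.13 q [ 78.    2.7 -54.4  91.    2.2  87.4 -53.6] F [-0.2  0.5  0.2] rackTCP [0.     0.0795 0.3492] rot [-180.    -0.    12.8]
[[189, 0, 16, 27, 279], [265, 0, 26, 26, 507], [303, 0, 22, 25, 434], [281, 37, 4, 11, 15], [187, 38, 13, 3, 14], [103, 49, 8, 6, 16], [190, 51, 9, 5, 29], [214, 50, 28, 51, 515], [87, 55, 38, 31, 625], [177, 55, 20, 31, 206], [291, 71, 2, 12, 15], [330, 70, 4, 15, 18], [135, 72, 6, 20, 56], [77, 87, 11, 13, 48], [199, 89, 16, 4, 34], [94, 90, 13, 4, 18], [130, 91, 6, 18, 52], [158, 92, 16, 18, 106], [86, 94, 21, 21, 108], [192, 94, 18, 5, 36], [190, 101, 13, 26, 139], [211, 106, 8, 19, 90], [213, 172, 15, 38, 318], [345, 194, 30, 47, 1033], [225, 196, 34, 33, 374]]
```

View pics/c9.png

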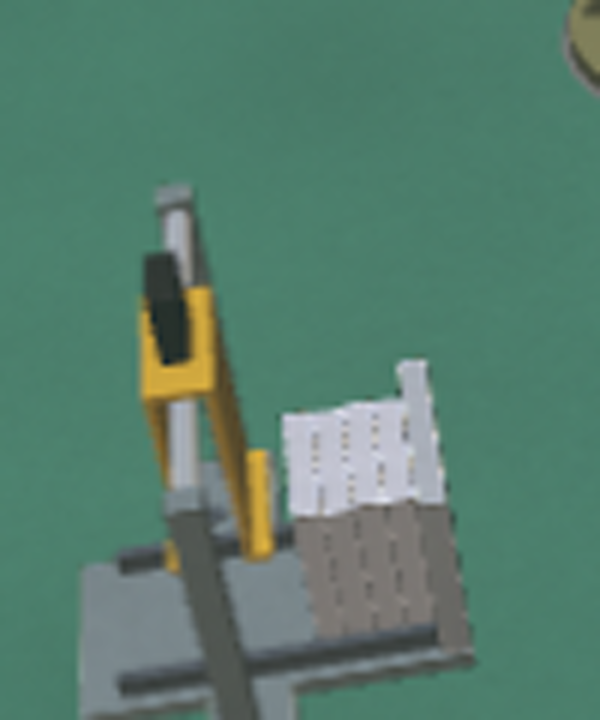

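View pics/c10.png

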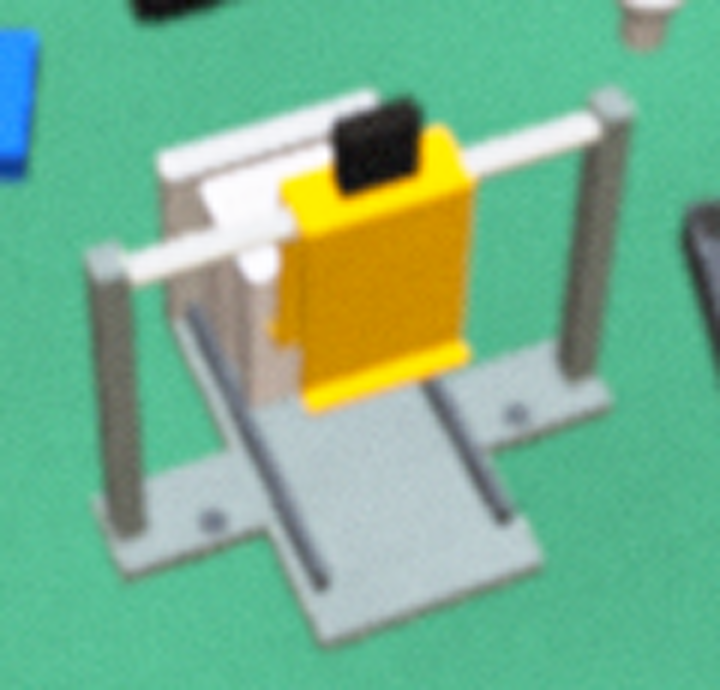

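View pics/scene17.png

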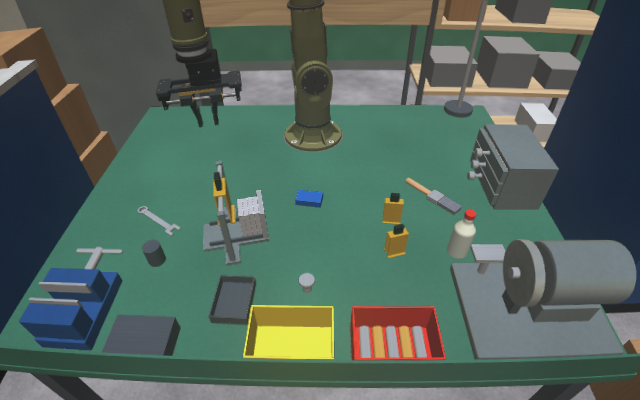

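The keeper hangs straddling the bar at (220,190), the row at (250,215) is square against the stop, and the other things have not changed position. I'm handing the job in.

```bash
python3 -c "
from cell import job
print(job.sign_off())"
```

```text
the job is handed in; nothing more can be done
None
```

The four jaw blanks stand upright and tight against the backstop. The yellow keeper hangs over the middle of the cross bar, one leg on each side and released. I handed the job in at about 17 s of the 58 s allowed.

- **Row:** I pushed it home with a tool tilted 62°, reaching in under the bar, up to about 21 N. It stopped moving at the backstop. Its outer top edge then measured at rack x ≈ 34 mm, as it should.
- **Keeper:** I took the largest of the three lookalikes; its roof measured 71 x 30 mm. It touched down at the height I expected. With the gripper away from it, the pictures show it level and centred on the bar.
- **Other things:** The before/after comparison of the scene picture shows changes only at the arm, the rack and the keeper's old spot.

Two checks disagreed along the way:
- **Grasp:** The tool ended about 5 mm off to the side and 6 mm higher than planned, but the grip held.
- **Bar position:** The wrist camera and the scene camera differed by about 3 mm on where the bar was relative to the keeper. I re-centred by a close wrist view before lowering.

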